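Load the laser sample chamber and close it up

ROBOT

A 7-joint arm with a two-finger parallel gripper is mounted at the origin on the work surface. World frame = base frame: x ahead of the robot, y to its left, z up, the work surface at z = 0. Lengths are in m, angles in rad, forces in N, time in s.
With the tool pointing down it reaches from about 0.4 to 0.85 m from the base axis. Payload 10.4 kg.
Tool frame: the origin (TCP) lies between the finger pads; the fingertips stand 19 mm ahead of it and the grasp point (between the pads) is the TCP; z points along the fingers, y is the line along which they close (so a half turn about z gives the same grasp; the last joint's range is limited). The gripper opens to 85 mm and grips with 20 to 120 N. Pads are 22 mm wide; open, the fingers measure 114 mm over their backs; the gripper's body (76 mm by 85 mm) begins 54 mm behind the grasp point. The pads swing forward as they close: fully open they stand 13 mm farther back than shut.
Start: joints at [1.151, 0.332, -0.065, 1.46, 0.022, 1.35, -0.088], TCP at [0.242, -0.576, 0.25] pointing down, gripper open.
Joint ranges: [-2.6, 2.6], [-0.5, 2.12], [-1.47, 1.34], [0.16, 2.42], [-1.27, 4.41], [0.06, 2.06], [-2.6, 2.6]. Speed limits (rad/s): [2.22, 2.22, 2.79, 2.79, 3.14, 3.14, 3.14].

INTERFACE

Orientations are given as a unit quaternion [x, y, z, w].
In Python, from cell import env, viewer, spotter gives the robot as it stands. The module is installed in compiled form; this text tells all that it offers.
- The arm moves only by the tool play_rows, never from a script. Its argument "deltas" is a list of rows, each an object with "gripper": the finger opening in m, from 0 to 0.0854; "travel": the shift along the tool's x, y, z in m, a list of three; "delta_rot": the turn, a rotation vector about the tool's x, y, z in rad, a list of three. A call has exactly 5 rows; each row is the pose to reach, as a shift and turn from the pose commanded when the call began, along the tool's axes at that moment; what a row does not reach only later rows make up. A row lasts 1/10 s, in which the tool goes at most 50 mm and 8.59 degrees, less where a joint would pass 70% of its speed; a pose out of reach is approached as far as the arm can. A call with a gripper value outside its range is refused whole. The fingers move at their own pace and stop on an object; the grip force is fixed at half the most. Time passes only in rows, so rows that repeat a pose let the fingers close, or fill a call up. It gives the time, the measured TCP pose, the force, the opening and the grip force at its end, in the units of the state.
- env.get_state(): the state, without advancing time (a new reading comes with each control period).
- viewer.read_camera(name): name is "scene" or "top"; returns the picture (480x640x3 uint8, blue, green, red); there is no depth.
- viewer.get_calibration(name): a dict with "K" (3x3 intrinsics, pixels), "R" (3x3) and "t" (3): a world point X has camera coordinates R X + t. Camera axes: x right, y down, z forward; pixel columns grow to the right and rows downward; lengths in m; the calibration is good to about 2 mm. A picture is of the moment at which its call begins. get_calibration takes no time and is no camera call.
- env.finish_job(): hands the job in; it is judged then, once.
Trained networks look in the newest picture that a camera, given by its name, has taken for a name from the list of things; names that differ only in an ending like _2 or _b are one class to them, and where a whole thing is asked for, a point or a joint stands for the part that bears it (a point fixed in the world has none). Each returns a list of dicts, best first, with "conf" (0 to 1); they miss things now and then, are a little off and sometimes report something else, mostly with a low value. They report only what shows in the picture. A call takes as long as a camera call. They do not tell look-alikes from the thing itself.
- spotter.recognise(camera, thing): "position" ([column, row] in pixels, amid what is visible of it).
- spotter.masks_of(camera, thing): "mask" (480x640 bool, what is visible of it) and "position" ([column, row] in pixels, amid what is visible of it).
- spotter.landmark_of(camera, thing): "position" ([column, row] in pixels: a listed point, or the origin of a listed thing).
The state is a dict: "time": time; "qpos": joint angles; "dq": joint speeds; "tau": joint torques, N m; "eef_pos": TCP position; "eef_rot": TCP orientation; "ft_force": force on the tool from outside, world axes, zero at the start; "wrist_torque": the same for the moment, N m; "finger_gap": finger opening in m; "finger_force": force on a finger pad.
Only numpy, scipy, OpenCV 4.12 (cv2) and the standard library are available. Lean on these libraries where they do the work, as an engineer would, in place of code of your own. Each camera call takes 0.05 s, during which the arm holds its last target. There are 200 camera calls.

TASK

Move every copper sample puck out of the open drawer into the round chamber on the turntable so that all stand upright on its floor, put the blue cover on the chamber so that it sits seated and level, and turn the turntable by its red post to the detent where the chamber's window faces the laser head. Only when the cover is on and the turntable is in its detent, swing the clamp fully down onto the cover. Push the empty sample drawer fully home at any time after unloading, leave the lens cap, the key and the jar where they are, and let go of everything.

Things in the scene. Friction and masses are not known exactly. Their poses are not given: they have to be found in the camera images.
- puck1: sample puck: copper disc 34 mm across and 12 mm thick with a steel grip stub 14 mm across standing on its middle, 38 mm tall in all, 80 g. Origin: centre of the underside, z up along the stub. None if this puck is absent in this run (2 to 4 are present); at the start the pucks stand in the drawer.
- puck2: sample puck: copper disc 34 mm across and 12 mm thick with a steel grip stub 14 mm across standing on its middle, 38 mm tall in all, 80 g. Origin: centre of the underside, z up along the stub. None if this puck is absent in this run (2 to 4 are present); at the start the pucks stand in the drawer.
- puck3: sample puck: copper disc 34 mm across and 12 mm thick with a steel grip stub 14 mm across standing on its middle, 38 mm tall in all, 80 g. Origin: centre of the underside, z up along the stub. None if this puck is absent in this run (2 to 4 are present); at the start the pucks stand in the drawer.
- puck4: sample puck: copper disc 34 mm across and 12 mm thick with a steel grip stub 14 mm across standing on its middle, 38 mm tall in all, 80 g. Origin: centre of the underside, z up along the stub. None if this puck is absent in this run (2 to 4 are present); at the start the pucks stand in the drawer.
- cover: loose cover: aluminium plug 110 mm across and 8 mm deep below, blue flange 142 mm across and 6 mm thick above it, black knob 22 mm across and 28 mm tall on its middle; 42 mm tall in all, 200 g. Origin: centre of the underside of the plug, z up. Lies plug down on the bench at the start. Seated, the flange lies on the chamber's rim and the origin is 8 mm below the rim.
- stage: fixed sample stage: aluminium base disc 270 mm across and 15 mm thick, its origin under its centre on the bench, on the turntable's axis. Its +x points to the black laser head and its -x roughly to the robot; on its +y side stands the clamp tower (36 by 30 mm, top at 87 mm, 97 to 127 mm from the axis).
- chamber_floor (a point): centre of the chamber's inner floor, 32 mm above the bench, on the turntable's axis. The chamber is an aluminium pot carried by the turntable: inner diameter 122 mm, wall 5 mm, 50 mm deep inside, open above.
- chamber_rim (a point): centre of the chamber's mouth at the height of its rim, 82 mm above the bench.
- turntable (a joint): angle of the turntable about the upright axis, rad, counter-clockwise from above positive; 0 is the sprung detent, with the red post towards the stage's -x (next to the black plunger housing with a yellow mark on the base) and the window to the laser head. Range -0.35 to 2.1; stiff enough to stay where it is left. The last 0.15 rad on either side of 0 rides over a spring bump.
- post (a point): centre of the top of the turntable's upright red round post: 16 mm across, 50 mm tall (26 to 76 mm above the bench), 100 mm from the turntable's axis.
- clamp (a joint): angle of the clamp bar, rad: 0 is fully down on the cover, about 1.5 stands upright; stays where it is left. Range 0 to 1.7.
- clamp_hinge (a point): centre of the clamp's hinge, 100 mm above the bench and 100 mm from the turntable's axis on the stage's +y side; the hinge runs along the stage's x.
- clamp_tip (a point): end of the clamp bar (steel bar 12 mm wide and 10 mm thick with a red end), 70 mm from the hinge along the bar. Down, the bar points at the turntable's axis, level at 100 mm above the bench, and its rubber pad rests on the cover's flange beside the knob.
- cabinet: fixed white sample cabinet, 210 mm deep (x), 220 mm wide (y), 85 mm tall. Origin: centre of its underside; its drawer opens to its -x, towards the robot.
- drawer (a joint): how far the drawer is open, m: 0 is fully shut, at most 0.14. Slides with light friction.
- drawer_handle (a point): middle of the drawer's handle, a steel bar along the cabinet's y, 110 mm long, 35 mm in front of the blue drawer front and 47 mm above the bench. The drawer front is 214 mm wide, 58 mm tall and 15 mm thick, its top edge 73 mm above the bench.
- drawer_floor (a point): middle of the drawer's sample compartment, on its floor, 22 mm above the bench. The compartment measures 120 mm (x) by 178 mm (y); its side walls and its rear divider are only 14 mm tall above this floor, the blue front stands 51 mm above it.
- lens_cap: orange lens cap, disc 50 mm across, 14 mm thick; a bystander to leave alone.
- keys: brass key with a red tag, about 90 mm long; a bystander to leave alone.
- jar: amber glass jar, 44 mm across, 50 mm tall; a bystander to leave alone.
Things that resemble listed ones, but are neither listed nor needed, are in the scene too. Leave any purple look-alike of the puck3 alone. What is shaped like the cover but brown is not meant.

How it is judged:
By the outcome, as a careful person would: the job done as asked, in the order asked, and still so for the second after the job is handed in, with the robot touching nothing.
Of puck1, puck2, puck3, puck4 only 2 to 4 are there at a start; the rules pass over those that are not, and their reading is None.
At some moment in a run one of puck1, puck2, puck3, puck4, cover may be knocked a few centimetres aside while the robot is not near it.
Once in a run the grip may slacken for a moment while it holds something.
It also fails if it takes over 210 s, if anything falls off the work surface, if the arm or the gripper's body presses on something with over 40 N, if the wrist force passes 120 N, or if a joint passes its speed limit or range.

## Working session

There is one attempt and no reset: what is moved stays moved. The work goes in short steps, Python scripts to look and compute and a tool call to move; the robot and the scene stay as the last step left them, time stands still between calls to the robot, and variables do not carry over. Pictures are saved under pics/ and viewed, at most 17 in all, crops included, and the job is handed in when it is done.

Besides the shell and the picture viewer there is one more tool, called after "Emit:" by a JSON object that holds its "name" and its "arguments". play_rows: Moves the arm, as the interface text tells. Its arguments: {"type":"object","properties":{"deltas":{"type":"array"}},"required":["deltas"]}

```bash
mkdir -p pics
cat > h.py <<'E'
import numpy as np, cv2
from cell import env, viewer, spotter
from scipy.spatial.transform import Rotation as Ro
def snap(c,name=None,crop=None,scale=1):
    im=viewer.read_camera(c)
    if name:
        o=im if crop is None else im[crop[1]:crop[3],crop[0]:crop[2]]
        cv2.imwrite('pics/'+name+'.png',cv2.resize(o,None,fx=scale,fy=scale))
    return im
def ray(c,px,z):
    k=viewer.get_calibration(c);K,R,t=map(np.array,(k['K'],k['R'],k['t']))
    d=R.T@np.linalg.inv(K)@[px[0],px[1],1.];o=-R.T@t.ravel()
    return o+d*(z-o[2])/d[2]
def proj(c,X):
    k=viewer.get_calibration(c);K,R,t=map(np.array,(k['K'],k['R'],k['t']))
    p=K@(R@np.array(X)+t.ravel());return p[:2]/p[2]
def lm(c,n,z,mx=4,f='landmark_of'):
    for d in getattr(spotter,f)(c,n)[:mx]:
        p=d['position'];print(c,n,'%.2f'%d['conf'],np.round(p),np.round(ray(c,p,z),3))
def st():
    s=env.get_state();print('t%.2f'%s['time'],np.round(s['eef_pos'],4),'rot',np.round(s['eef_rot'],3),'F',np.round(s['ft_force'],1),'gap %.4f gf %.1f'%(s['finger_gap'],np.max(s['finger_force'])))
    return s
def to(p,yaw=None):
    "print shift in tool axes to reach world p; yaw = desired world angle of tool y axis"
    s=st();R=Ro.from_quat(s['eef_rot']).as_matrix();print('travel',np.round(R.T@(np.array(p)-s['eef_pos']),4))
    print('ty angle',np.round(np.degrees(np.arctan2(R[1,1],R[0,1])),1))
E
python3 - <<'E'
from h import *
st(); snap('top','t0');snap('scene','s0')
print(np.round(np.array(viewer.get_calibration('top')['R']),2).tolist(),viewer.get_calibration('top')['t'])
for c in('top','scene'):
    lm(c,'puck1',.022,6);lm(c,'cover',0);lm(c,'stage',0,1);lm(c,'chamber_rim',.082,1);lm(c,'post',.076,1);lm(c,'clamp_hinge',.1,1);lm(c,'clamp_tip',.15,1)
    lm(c,'cabinet',0,1);lm(c,'drawer_handle',.047,1);lm(c,'drawer_floor',.022,1);lm(c,'lens_cap',0,1);lm(c,'keys',0,1);lm(c,'jar',0,1)
print(env.get_state()['qpos'])
E
```

```text
t0.00 [ 0.2414 -0.5761  0.2495] rot [ 0.98   0.197 -0.    -0.001] F [0.8 0.5 0.1] gap 0.0855 gf 0.0
[[0.01, -1.0, -0.01], [-0.98, -0.01, -0.19], [0.19, 0.01, -0.98]] [-0.00857498  0.43870153  1.26031348]
top puck1 0.54 [404. 212.] [ 0.487 -0.22   0.022]
top puck1 0.51 [437. 145.] [ 0.652 -0.302  0.022]
top puck1 0.44 [498. 224.] [ 0.46  -0.439  0.022]
top cover 0.72 [178. 349.] [0.166 0.3   0.   ]
top stage 0.81 [300. 181.] [0.567 0.025 0.   ]
top chamber_rim 0.88 [303. 170.] [0.57  0.017 0.082]
top post 0.74 [344. 169.] [ 0.574 -0.078  0.076]
top clamp_hinge 0.65 [254. 168.] [0.569 0.126 0.1  ]
top clamp_tip 0.58 [251. 154.] [0.584 0.127 0.15 ]
top cabinet 0.83 [438. 147.] [ 0.655 -0.31   0.   ]
top drawer_handle 0.63 [419. 250.] [ 0.395 -0.249  0.047]
top drawer_floor 0.69 [425. 208.] [ 0.498 -0.271  0.022]
top lens_cap 0.62 [195. 146.] [0.654 0.285 0.   ]
top keys 0.70 [352. 123.] [ 0.716 -0.101  0.   ]
top jar 0.78 [137. 178.] [0.571 0.422 0.   ]
scene puck1 0.73 [198. 259.] [ 0.477 -0.306  0.022]
scene puck1 0.58 [232. 269.] [ 0.486 -0.221  0.022]
scene puck1 0.57 [466. 316.] [0.492 0.286 0.022]
scene puck1 0.43 [145. 251.] [ 0.482 -0.436  0.022]
scene cover 0.72 [467. 316.] [0.472 0.292 0.   ]
scene cover 0.70 [481. 221.] [0.159 0.314 0.   ]
scene stage 0.69 [530. 370.] [0.573 0.412 0.   ]
scene chamber_rim 0.37 [332. 314.] [0.598 0.03  0.082]
scene post 0.97 [282. 290.] [ 0.562 -0.08   0.076]
scene clamp_hinge 0.25 [387. 280.] [0.505 0.119 0.1  ]
scene clamp_tip 0.72 [386. 277.] [0.543 0.117 0.15 ]
scene cabinet 0.84 [160. 326.] [ 0.652 -0.317  0.   ]
scene drawer_handle 0.93 [232. 230.] [ 0.392 -0.254  0.047]
scene drawer_floor 0.65 [203. 268.] [ 0.499 -0.284  0.022]
scene lens_cap 0.94 [455. 392.] [0.655 0.276 0.   ]
scene keys 0.57 [248. 372.] [ 0.709 -0.104  0.   ]
scene jar 0.95 [531. 369.] [0.571 0.414 0.   ]
[ 1.15140064  0.33220011 -0.0646859   1.46013144  0.02162522  1.34989529
 -0.08853737]
```

View pics/t0.png

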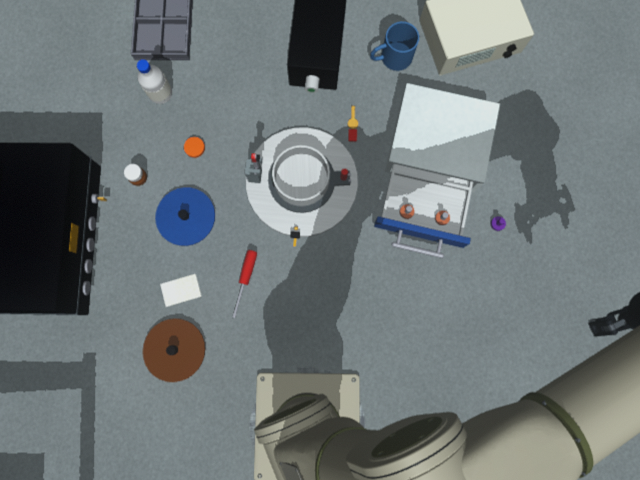

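View pics/s0.png

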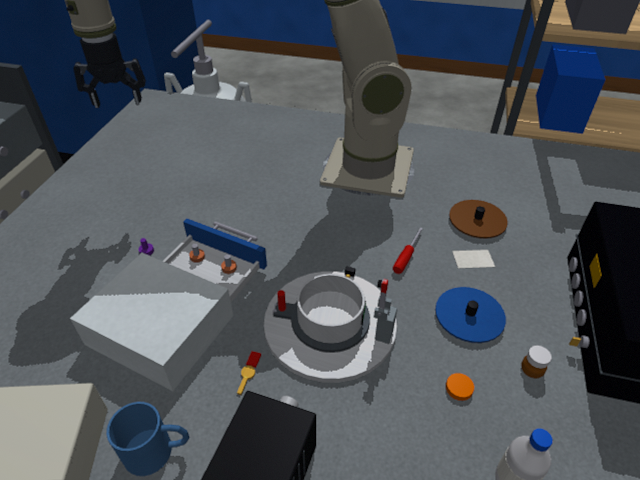

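Top view: two copper pucks in the drawer (406,210) and (442,215), blue cover at (185,215), chamber at (300,172), post on the −y side (345,174), plunger at (295,235), clamp upright at (254,168). The purple puck at (498,222) and the brown cover at (174,349) are decoys. The scene view agrees.

```bash
cat >> h.py <<'E'
from scipy.optimize import least_squares
def hullfit(c,n,z,r,near=None,mx=4):
    for d in spotter.masks_of(c,n)[:mx]:
        m=d['mask'].astype(np.uint8);cs=cv2.findContours(m,0,1)[0]
        h=cv2.convexHull(np.vstack(cs))[:,0].astype(float)
        P=np.array([ray(c,p,z)[:2] for p in h])
        f=least_squares(lambda q:np.hypot(*(P-q).T)-r,P.mean(0),loss='soft_l1',f_scale=.002)
        print(c,n,'%.2f'%d['conf'],np.round(d['position']),'fit',np.round(f.x,4),'res',round(float(np.median(abs(f.fun))),4),m.sum())
def tri(p1,p2):
    A=[];b=[]
    for c,p in(('top',p1),('scene',p2)):
        k=viewer.get_calibration(c);K,R,t=map(np.array,(k['K'],k['R'],k['t']));M=K@np.c_[R,t.ravel()]
        for i in(0,1):
            r=p[i]*M[2]-M[i];A.append(r[:3]);b.append(-r[3])
    x,e,_,_=np.linalg.lstsq(np.array(A)/1000,np.array(b)/1000,rcond=None);return np.round(x,4)
def steel(c,n,mx=4):
    for d in spotter.masks_of(c,n)[:mx]:
        ys,xs=np.nonzero(d['mask']);print(c,n,'%.2f'%d['conf'],np.round(d['position'],1),'box',xs.min(),ys.min(),xs.max(),ys.max())
E
python3 - <<'E'
from h import *
a=snap('top');b=snap('scene')
for c in('top','scene'):
    hullfit(c,'stage',.015,.135,mx=1);hullfit(c,'cover',.014,.071,mx=2)
    steel(c,'puck1');hullfit(c,'puck1',.034,.017)
for n in('post','clamp_hinge','chamber_rim','drawer_floor','drawer_handle'):
    P=[]
    for c in('top','scene'):
        l=spotter.landmark_of(c,n);P.append(l[0]['position'] if l else None)
    print(n,P, tri(*P) if all(p is not None for p in P) else '')
hsv=cv2.cvtColor(a,cv2.COLOR_BGR2HSV);m=cv2.inRange(hsv,(20,120,120),(35,255,255));m[:200]=0
n,_,s,ce=cv2.connectedComponentsWithStats(m);print([(s[i,4],ce[i].round(1),ray('top',ce[i],.03).round(3)) for i in range(1,n) if s[i,4]>2])
g=cv2.resize(a[80:270,230:500],None,fx=2.9,fy=2.9,interpolation=cv2.INTER_CUBIC);cv2.imwrite('pics/z1.png',g)
E
```

```text
top stage 0.74 [300. 181.] fit [0.5643 0.0235] res 0.0008 9622
top cover 0.83 [174. 350.] fit [0.1665 0.307 ] res 0.0008 3142
top cover 0.67 [185. 215.] fit [0.4767 0.2982] res 0.0008 2697
top puck1 0.67 [441.7 218.7] box 435 210 449 224
top puck1 0.57 [406.6 210.6] box 399 204 413 218
top puck1 0.67 [442. 219.] fit [ 0.4732 -0.3067] res 0.0007 176
top puck1 0.57 [407. 211.] fit [ 0.4873 -0.2232] res 0.0003 172
scene stage 0.88 [331. 326.] fit [0.5687 0.0196] res 0.0014 12016
scene cover 0.85 [470. 314.] fit [0.4761 0.2932] res 0.0005 3019
scene cover 0.58 [481. 220.] fit [0.1661 0.3023] res 0.001 1708
scene puck1 0.74 [195.3 256. ] box 189 244 203 262
scene puck1 0.53 [142.7 249.3] box 139 239 152 254
scene puck1 0.48 [228.5 265.3] box 221 255 236 273
scene puck1 0.74 [195. 256.] fit [ 0.4761 -0.3101] res 0.0031 184
scene puck1 0.53 [143. 249.] fit [ 0.4812 -0.4331] res 0.0054 142
scene puck1 0.48 [228. 265.] fit [ 0.4915 -0.2262] res 0.0034 222
post [[344.4, 170.5], [206.6, 270.9]] [ 0.5807 -0.1352  0.1358]
clamp_hinge [[254.4, 164.3], [383.0, 303.3]] [0.5737 0.1227 0.1111]
chamber_rim [[301.3, 176.0], [332.8, 297.6]] [0.5568 0.0212 0.0778]
drawer_floor [[425.5, 208.9], [205.9, 270.8]] [ 0.4983 -0.2758  0.0135]
drawer_handle [[416.4, 245.2], [233.7, 231.5]] [ 0.4035 -0.2434  0.0558]
[(np.int32(8), array([295.5, 228. ]), array([0.445, 0.034, 0.03 ])), (np.int32(19), array([294.3, 241.9]), array([0.413, 0.036, 0.03 ]))]
```

View pics/z1.png

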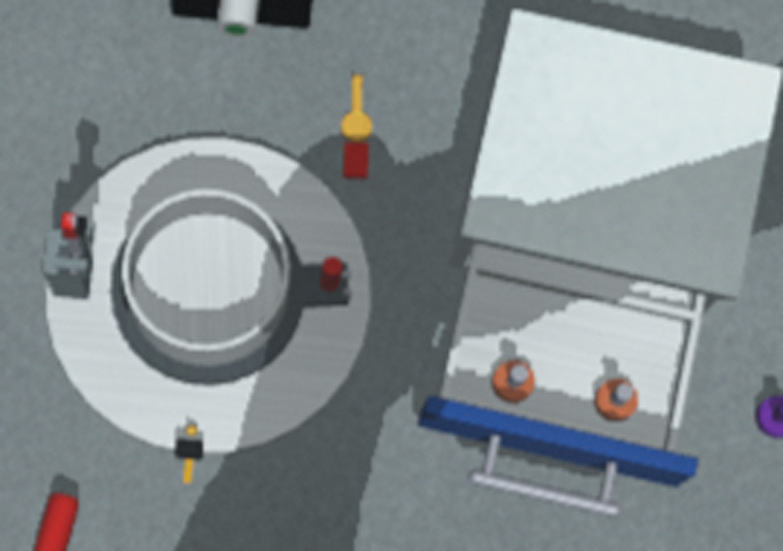

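Emit:
{"name": "play_rows", "arguments": {"deltas": [{"gripper": 0.05, "travel": [0.042, -0.026, 0], "delta_rot": [0, 0, 0.127]}, {"gripper": 0.05, "travel": [0.084, -0.052, 0], "delta_rot": [0, 0, 0.254]}, {"gripper": 0.05, "travel": [0.126, -0.078, 0], "delta_rot": [0, 0, 0.381]}, {"gripper": 0.05, "travel": [0.168, -0.104, 0], "delta_rot": [0, 0, 0.508]}, {"gripper": 0.05, "travel": [0.21, -0.13, 0], "delta_rot": [0, 0, 0.634]}]}}

```text
time: 2.9
eef_pos: [0.3859, -0.3737, 0.2506]
eef_rot: [0.993, -0.121, 0.0, 0.0]
ft_force: [0.9, -0.3, 0.9]
finger_gap: 0.0501
finger_force: 0.0
```

Run:
```python
from h import *
to([.488,-.2235,.13])
for n,p in(('A',(409,209)),('B',(445.2,215.2))): print(n,ray('top',p,.06))
print('rim',ray('top',(301,173),.082), 'post',ray('top',(344.5,172.5),.076))
```

```text
t2.90 [ 0.3859 -0.3737  0.2506] rot [ 0.993 -0.121  0.     0.   ] F [ 0.9 -0.3  0.9] gap 0.0501 gf 0.0
travel [ 0.063  -0.1703  0.1206]
ty angle -103.9
A [ 0.48587208 -0.22612379  0.06      ]
B [ 0.47205566 -0.30808205  0.06      ]
rim [0.56282414 0.02097768 0.082     ] post [ 0.56653619 -0.07824156  0.076     ]
```

Emit:
{"name": "play_rows", "arguments": {"deltas": [{"gripper": 0.05, "travel": [0.0125, -0.034, 0.015], "delta_rot": [0, 0, 0]}, {"gripper": 0.05, "travel": [0.025, -0.068, 0.035], "delta_rot": [0, 0, 0]}, {"gripper": 0.05, "travel": [0.0375, -0.101, 0.065], "delta_rot": [0, 0, 0]}, {"gripper": 0.05, "travel": [0.05, -0.135, 0.1], "delta_rot": [0, 0, 0]}, {"gripper": 0.05, "travel": [0.0625, -0.1687, 0.13], "delta_rot": [0, 0, 0]}]}}

```text
time: 3.4
eef_pos: [0.4858, -0.2249, 0.1192]
eef_rot: [0.993, -0.118, 0.0, 0.0]
ft_force: [1.1, -0.2, -0.1]
finger_gap: 0.0499
finger_force: 0.0
```

Run:
```python
from h import *
to([.487,-.225,.056])
snap('top','t1',(330,120,520,270),3)
lm('top','puck1',.022)
```

```text
t3.40 [ 0.4858 -0.2249  0.1192] rot [ 0.993 -0.118  0.     0.   ] F [ 1.1 -0.2 -0.1] gap 0.0499 gf 0.0
travel [ 0.0011 -0.0002  0.0632]
ty angle -103.6
top puck1 0.61 [407. 211.] [ 0.489 -0.227  0.022]
top puck1 0.60 [498. 224.] [ 0.46  -0.439  0.022]
top puck1 0.45 [304. 171.] [0.586 0.016 0.022]
```

View pics/t1.png

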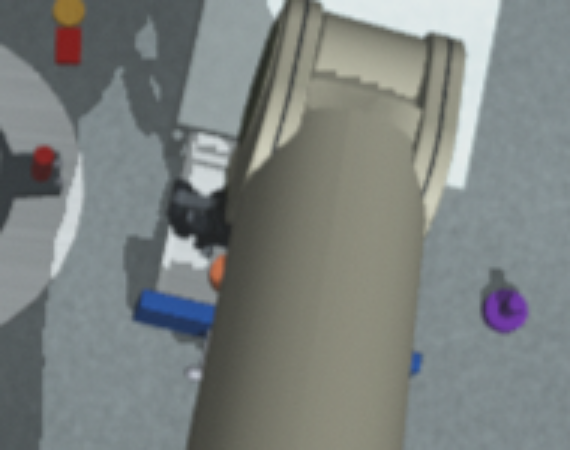

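The arm hides most of the drawer, with puck A's edge just visible at about (403,211), so descend and grip.

Emit:
{"name": "play_rows", "arguments": {"deltas": [{"gripper": 0.05, "travel": [0.001, 0, 0.02], "delta_rot": [0, 0, 0]}, {"gripper": 0.05, "travel": [0.001, 0, 0.04], "delta_rot": [0, 0, 0]}, {"gripper": 0.05, "travel": [0.001, 0, 0.055], "delta_rot": [0, 0, 0]}, {"gripper": 0.05, "travel": [0.001, 0, 0.063], "delta_rot": [0, 0, 0]}, {"gripper": 0.05, "travel": [0.001, 0, 0.063], "delta_rot": [0, 0, 0]}]}}

```text
time: 4.0
eef_pos: [0.4858, -0.2264, 0.0566]
eef_rot: [0.993, -0.118, -0.001, -0.0]
ft_force: [-0.1, -0.4, -0.4]
finger_gap: 0.0502
finger_force: 0.0
```

Emit:
{"name": "play_rows", "arguments": {"deltas": [{"gripper": 0.0, "travel": [0, 0, 0], "delta_rot": [0, 0, 0]}, {"gripper": 0.0, "travel": [0, 0, 0], "delta_rot": [0, 0, 0]}, {"gripper": 0.0, "travel": [0, 0, 0], "delta_rot": [0, 0, 0]}, {"gripper": 0.0, "travel": [0, 0, 0], "delta_rot": [0, 0, 0]}, {"gripper": 0.0, "travel": [0, 0, 0], "delta_rot": [0, 0, 0]}]}}

```text
time: 4.5
eef_pos: [0.487, -0.2267, 0.0583]
eef_rot: [0.993, -0.118, 0.001, 0.0]
ft_force: [-1.6, -0.3, 5.7]
finger_gap: 0.0115
finger_force: 58.5
```

Emit:
{"name": "play_rows", "arguments": {"deltas": [{"gripper": 0.0, "travel": [0, 0, -0.01], "delta_rot": [0, 0, 0]}, {"gripper": 0.0, "travel": [0, 0, -0.03], "delta_rot": [0, 0, 0]}, {"gripper": 0.0, "travel": [0, 0, -0.05], "delta_rot": [0, 0, 0]}, {"gripper": 0.0, "travel": [0, 0, -0.08], "delta_rot": [0, 0, 0]}, {"gripper": 0.0, "travel": [0, 0, -0.1], "delta_rot": [0, 0, 0]}]}}

```text
time: 5.0
eef_pos: [0.4868, -0.2264, 0.1598]
eef_rot: [0.993, -0.118, 0.001, 0.0]
ft_force: [0.2, -1.1, -0.9]
finger_gap: 0.0116
finger_force: 58.5
```

Run:
```python
from h import *
snap('scene','s2',(130,150,430,375),2.6)
to([.5925,.021,.16]);to([.5925,.021,.068])
```

```text
t5.05 [ 0.4881 -0.2269  0.1627] rot [ 0.993 -0.118  0.003  0.001] F [ 1.7 -0.6  2.4] gap 0.0115 gf 58.5
travel [ 0.0433 -0.2655  0.0027]
ty angle -103.6
t5.05 [ 0.4881 -0.2269  0.1627] rot [ 0.993 -0.118  0.003  0.001] F [ 1.7 -0.6  2.4] gap 0.0115 gf 58.5
travel [ 0.0428 -0.2656  0.0947]
ty angle -103.6
```

View pics/s2.png

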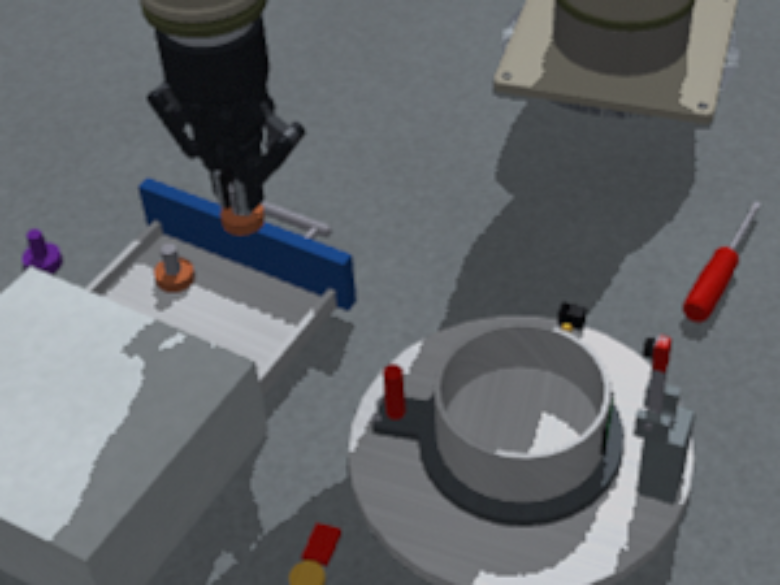

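Puck A is held, level. Carry it to the chamber.

Emit:
{"name": "play_rows", "arguments": {"deltas": [{"gripper": 0.0, "travel": [0.008, -0.048, 0], "delta_rot": [0, 0, 0]}, {"gripper": 0.0, "travel": [0.016, -0.096, 0], "delta_rot": [0, 0, 0]}, {"gripper": 0.0, "travel": [0.024, -0.144, 0], "delta_rot": [0, 0, 0]}, {"gripper": 0.0, "travel": [0.032, -0.192, 0], "delta_rot": [0, 0, 0]}, {"gripper": 0.0, "travel": [0.04, -0.24, 0], "delta_rot": [0, 0, 0]}]}}

```text
time: 5.55
eef_pos: [0.582, -0.0007, 0.1577]
eef_rot: [0.993, -0.118, 0.0, 0.0]
ft_force: [1.3, -1.1, -1.0]
finger_gap: 0.0116
finger_force: 58.6
```

Emit:
{"name": "play_rows", "arguments": {"deltas": [{"gripper": 0.0, "travel": [0.003, -0.0245, 0], "delta_rot": [0, 0, 0]}, {"gripper": 0.0, "travel": [0.003, -0.0245, 0], "delta_rot": [0, 0, 0]}, {"gripper": 0.0, "travel": [0.003, -0.0245, 0.02], "delta_rot": [0, 0, 0]}, {"gripper": 0.0, "travel": [0.003, -0.0245, 0.03], "delta_rot": [0, 0, 0]}, {"gripper": 0.0, "travel": [0.003, -0.0245, 0.03], "delta_rot": [0, 0, 0]}]}}

```text
time: 6.05
eef_pos: [0.5891, 0.0195, 0.1257]
eef_rot: [0.993, -0.119, -0.002, 0.0]
ft_force: [0.2, -0.2, -0.3]
finger_gap: 0.0122
finger_force: 43.4
```

Run:
```python
from h import *
to([.5925,.021,.07])
steel('scene','puck1')
print(proj('scene',[.5925,.021,.1]))
```

```text
t6.05 [0.5891 0.0195 0.1257] rot [ 0.993 -0.119 -0.002  0.   ] F [ 0.2 -0.2 -0.3] gap 0.0122 gf 43.4
travel [ 0.0032 -0.0024  0.0557]
ty angle -103.7
scene puck1 0.62 [195.1 256.3] box 189 245 203 262
scene puck1 0.60 [146.4 248. ] box 138 238 153 255
scene puck1 0.57 [223.7 234.8] box 214 229 230 240
[328.03549826 304.19095746]
```

Emit:
{"name": "play_rows", "arguments": {"deltas": [{"gripper": 0.0, "travel": [0.001, -0.001, 0.02], "delta_rot": [0, 0, 0]}, {"gripper": 0.0, "travel": [0.001, -0.001, 0.038], "delta_rot": [0, 0, 0]}, {"gripper": 0.0, "travel": [0.001, -0.001, 0.05], "delta_rot": [0, 0, 0]}, {"gripper": 0.0, "travel": [0.001, -0.001, 0.056], "delta_rot": [0, 0, 0]}, {"gripper": 0.0, "travel": [0.001, -0.001, 0.056], "delta_rot": [0, 0, 0]}]}}

```text
time: 6.6
eef_pos: [0.5913, 0.0212, 0.0711]
eef_rot: [0.993, -0.118, -0.0, 0.0]
ft_force: [0.7, -0.3, -1.5]
finger_gap: 0.0115
finger_force: 58.9
```

Run:
```python
from h import *
snap('scene','s3',(230,200,430,350),3.5)
to([.5925,.021,.069])
```

```text
t6.65 [0.5918 0.0213 0.0717] rot [ 0.993 -0.118  0.    -0.   ] F [ 1.  -0.5 -0.3] gap 0.0116 gf 58.9
travel [0.0008 0.0001 0.0027]
ty angle -103.6
```

View pics/s3.png

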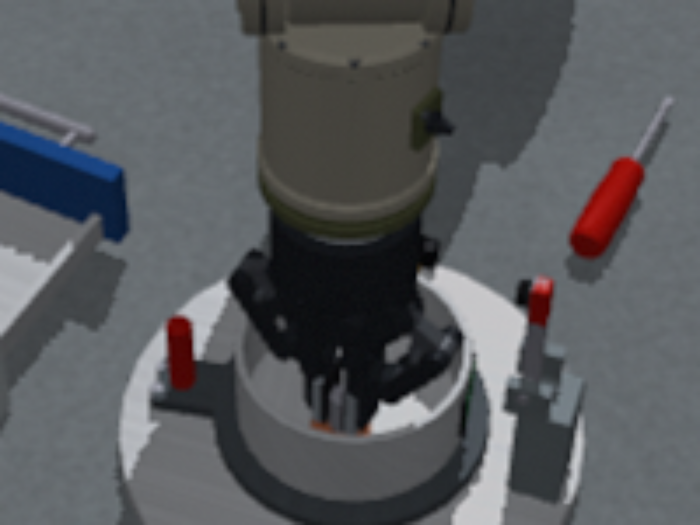

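The puck is between the fingers, inside the pot near its far wall. Lower the last few mm and release.

Emit:
{"name": "play_rows", "arguments": {"deltas": [{"gripper": 0.0, "travel": [0.0005, 0, 0.001], "delta_rot": [0, 0, 0]}, {"gripper": 0.0, "travel": [0.0005, 0, 0.002], "delta_rot": [0, 0, 0]}, {"gripper": 0.0, "travel": [0.0005, 0, 0.003], "delta_rot": [0, 0, 0]}, {"gripper": 0.0, "travel": [0.0005, 0, 0.003], "delta_rot": [0, 0, 0]}, {"gripper": 0.0, "travel": [0.0005, 0, 0.003], "delta_rot": [0, 0, 0]}]}}

```text
time: 7.15
eef_pos: [0.5921, 0.0212, 0.0685]
eef_rot: [0.993, -0.118, 0.0, 0.0]
ft_force: [-0.2, 0.2, -0.2]
finger_gap: 0.0117
finger_force: 59.1
```

Emit:
{"name": "play_rows", "arguments": {"deltas": [{"gripper": 0.038, "travel": [0, 0, 0], "delta_rot": [0, 0, 0]}, {"gripper": 0.038, "travel": [0, 0, 0], "delta_rot": [0, 0, 0]}, {"gripper": 0.038, "travel": [0, 0, 0], "delta_rot": [0, 0, 0]}, {"gripper": 0.038, "travel": [0, 0, 0], "delta_rot": [0, 0, 0]}, {"gripper": 0.038, "travel": [0, 0, -0.005], "delta_rot": [0, 0, 0]}]}}

```text
time: 7.65
eef_pos: [0.5916, 0.0212, 0.0729]
eef_rot: [0.993, -0.118, -0.001, 0.0]
ft_force: [-0.7, 0.2, -0.0]
finger_gap: 0.0382
finger_force: 0.0
```

Emit:
{"name": "play_rows", "arguments": {"deltas": [{"gripper": 0.038, "travel": [0, 0, -0.02], "delta_rot": [0, 0, 0]}, {"gripper": 0.038, "travel": [0, 0, -0.04], "delta_rot": [0, 0, 0]}, {"gripper": 0.038, "travel": [0, 0, -0.06], "delta_rot": [0, 0, 0]}, {"gripper": 0.038, "travel": [0, 0, -0.08], "delta_rot": [0, 0, 0]}, {"gripper": 0.05, "travel": [0, 0.03, -0.08], "delta_rot": [0, 0, 0]}]}}

```text
time: 8.15
eef_pos: [0.5869, -0.0034, 0.157]
eef_rot: [0.993, -0.115, 0.003, -0.002]
ft_force: [0.7, -0.2, 0.4]
finger_gap: 0.0497
finger_force: 0.0
```

Run:
```python
from h import *
snap('top');snap('scene');steel('scene','puck1');hullfit('top','puck1',.034,.017)
to([.473,-.3085,.14])
```

```text
scene puck1 0.65 [327.5 317.6] box 318 312 334 324
scene puck1 0.59 [196.7 255.5] box 189 245 204 262
scene puck1 0.59 [145.2 246.9] box 139 239 152 253
top puck1 0.64 [498. 223.] fit [ 0.4604 -0.4335] res 0.0004 174
top puck1 0.44 [442. 218.] fit [ 0.473  -0.3064] res 0.0005 176
t8.35 [ 0.5849 -0.0087  0.1536] rot [ 0.993 -0.119  0.     0.   ] F [0.4 0.6 0.3] gap 0.0498 gf 0.0
travel [-0.0378  0.3178  0.0137]
ty angle -103.7
```

Emit:
{"name": "play_rows", "arguments": {"deltas": [{"gripper": 0.05, "travel": [-0.006, 0.048, 0], "delta_rot": [0, 0, 0]}, {"gripper": 0.05, "travel": [-0.012, 0.096, 0], "delta_rot": [0, 0, 0]}, {"gripper": 0.05, "travel": [-0.018, 0.144, 0], "delta_rot": [0, 0, 0]}, {"gripper": 0.05, "travel": [-0.024, 0.192, 0], "delta_rot": [0, 0, 0]}, {"gripper": 0.05, "travel": [-0.03, 0.24, 0], "delta_rot": [0, 0, 0]}]}}

```text
time: 8.85
eef_pos: [0.4989, -0.2349, 0.1535]
eef_rot: [0.993, -0.118, 0.0, -0.0]
ft_force: [0.1, -0.5, 0.3]
finger_gap: 0.0499
finger_force: 0.0
```

Emit:
{"name": "play_rows", "arguments": {"deltas": [{"gripper": 0.05, "travel": [-0.004, 0.038, 0], "delta_rot": [0, 0, 0]}, {"gripper": 0.05, "travel": [-0.0078, 0.0775, 0], "delta_rot": [0, 0, 0]}, {"gripper": 0.05, "travel": [-0.0078, 0.0775, 0.015], "delta_rot": [0, 0, 0]}, {"gripper": 0.05, "travel": [-0.0078, 0.0775, 0.03], "delta_rot": [0, 0, 0]}, {"gripper": 0.05, "travel": [-0.0078, 0.0775, 0.03], "delta_rot": [0, 0, 0]}]}}

```text
time: 9.35
eef_pos: [0.4732, -0.3051, 0.1207]
eef_rot: [0.993, -0.117, -0.002, -0.001]
ft_force: [0.0, 0.1, 0.1]
finger_gap: 0.0501
finger_force: 0.0
```

Run:
```python
from h import *
to([.473,-.3075,.056])
snap('scene');steel('scene','puck1')
```

```text
t9.35 [ 0.4732 -0.3051  0.1207] rot [ 0.993 -0.117 -0.002 -0.001] F [0.  0.1 0.1] gap 0.0501 gf 0.0
travel [0.0006 0.0025 0.0647]
ty angle -103.5
scene puck1 0.71 [328.2 318.2] box 318 311 334 324
scene puck1 0.46 [197.5 254.7] box 189 244 204 262
```

Emit:
{"name": "play_rows", "arguments": {"deltas": [{"gripper": 0.05, "travel": [0, 0.002, 0.02], "delta_rot": [0, 0, 0]}, {"gripper": 0.05, "travel": [0, 0.002, 0.04], "delta_rot": [0, 0, 0]}, {"gripper": 0.05, "travel": [0, 0.002, 0.055], "delta_rot": [0, 0, 0]}, {"gripper": 0.05, "travel": [0, 0.002, 0.063], "delta_rot": [0, 0, 0]}, {"gripper": 0.05, "travel": [0, 0.002, 0.063], "delta_rot": [0, 0, 0]}]}}

```text
time: 9.95
eef_pos: [0.4731, -0.3089, 0.0596]
eef_rot: [0.993, -0.118, -0.001, -0.0]
ft_force: [-0.5, 0.3, 0.5]
finger_gap: 0.0498
finger_force: 0.0
```

Emit:
{"name": "play_rows", "arguments": {"deltas": [{"gripper": 0.0, "travel": [0, 0, 0], "delta_rot": [0, 0, 0]}, {"gripper": 0.0, "travel": [0, 0, 0], "delta_rot": [0, 0, 0]}, {"gripper": 0.0, "travel": [0, 0, 0], "delta_rot": [0, 0, 0]}, {"gripper": 0.0, "travel": [0, 0, 0], "delta_rot": [0, 0, 0]}, {"gripper": 0.0, "travel": [0, 0, 0], "delta_rot": [0, 0, 0]}]}}

```text
time: 10.45
eef_pos: [0.4738, -0.3098, 0.0613]
eef_rot: [0.993, -0.118, 0.001, 0.0]
ft_force: [-0.0, 1.2, 5.5]
finger_gap: 0.0113
finger_force: 58.5
```

Emit:
{"name": "play_rows", "arguments": {"deltas": [{"gripper": 0.0, "travel": [0, 0, -0.01], "delta_rot": [0, 0, 0]}, {"gripper": 0.0, "travel": [0, 0, -0.03], "delta_rot": [0, 0, 0]}, {"gripper": 0.0, "travel": [0, 0, -0.05], "delta_rot": [0, 0, 0]}, {"gripper": 0.0, "travel": [0, 0, -0.08], "delta_rot": [0, 0, 0]}, {"gripper": 0.0, "travel": [0, 0, -0.1], "delta_rot": [0, 0, 0]}]}}

```text
time: 10.95
eef_pos: [0.4735, -0.3098, 0.1629]
eef_rot: [0.993, -0.118, 0.001, 0.0]
ft_force: [1.0, -0.2, -1.6]
finger_gap: 0.0112
finger_force: 58.5
```

Run:
```python
from h import *
snap('scene');steel('scene','puck1')
to([.5365,.021,.16])
s=env.get_state();print(proj('scene',np.array(s['eef_pos'])-[0,0,.03]))
```

```text
scene puck1 0.69 [189.9 224.8] box 180 217 197 229
scene puck1 0.59 [144.7 248.2] box 138 238 153 255
t11.05 [ 0.4746 -0.3104  0.1641] rot [ 0.993 -0.118  0.002  0.001] F [ 0.1  0.2 -0.7] gap 0.0114 gf 58.5
travel [-0.0177 -0.3367  0.0033]
ty angle -103.6
[188.30957422 221.10410572]
```

Emit:
{"name": "play_rows", "arguments": {"deltas": [{"gripper": 0.0, "travel": [-0.0025, -0.048, 0], "delta_rot": [0, 0, 0]}, {"gripper": 0.0, "travel": [-0.005, -0.096, 0], "delta_rot": [0, 0, 0]}, {"gripper": 0.0, "travel": [-0.0075, -0.144, 0], "delta_rot": [0, 0, 0]}, {"gripper": 0.0, "travel": [-0.01, -0.192, 0], "delta_rot": [0, 0, 0]}, {"gripper": 0.0, "travel": [-0.0125, -0.24, 0], "delta_rot": [0, 0, 0]}]}}

```text
time: 11.55
eef_pos: [0.517, -0.0716, 0.16]
eef_rot: [0.993, -0.118, -0.0, 0.0]
ft_force: [1.4, 0.4, -1.3]
finger_gap: 0.0114
finger_force: 58.6
```

Emit:
{"name": "play_rows", "arguments": {"deltas": [{"gripper": 0.0, "travel": [-0.002, -0.048, 0], "delta_rot": [0, 0, 0]}, {"gripper": 0.0, "travel": [-0.0052, -0.0967, 0], "delta_rot": [0, 0, 0]}, {"gripper": 0.0, "travel": [-0.0052, -0.0967, 0.01], "delta_rot": [0, 0, 0]}, {"gripper": 0.0, "travel": [-0.0052, -0.0967, 0.025], "delta_rot": [0, 0, 0]}, {"gripper": 0.0, "travel": [-0.0052, -0.0967, 0.025], "delta_rot": [0, 0, 0]}]}}

```text
time: 12.05
eef_pos: [0.5333, 0.0203, 0.1325]
eef_rot: [0.993, -0.119, -0.002, 0.001]
ft_force: [-0.0, -0.6, -0.4]
finger_gap: 0.0114
finger_force: 58.6
```

Run:
```python
from h import *
to([.5365,.021,.073])
snap('scene');steel('scene','puck1')
```

```text
t12.05 [0.5333 0.0203 0.1325] rot [ 0.993 -0.119 -0.002  0.001] F [-0.  -0.6 -0.4] gap 0.0114 gf 58.6
travel [ 0.0032 -0.0015  0.0595]
ty angle -103.7
scene puck1 0.72 [328.3 317.7] box 319 312 334 324
scene puck1 0.64 [143.6 246.2] box 139 240 152 253
scene puck1 0.47 [333.3 282.8] box 326 269 342 288
scene puck1 0.46 [326.1 311.2] box 272 275 369 352
```

Emit:
{"name": "play_rows", "arguments": {"deltas": [{"gripper": 0.0, "travel": [0.001, -0.001, 0.02], "delta_rot": [0, 0, 0]}, {"gripper": 0.0, "travel": [0.001, -0.001, 0.038], "delta_rot": [0, 0, 0]}, {"gripper": 0.0, "travel": [0.001, -0.001, 0.052], "delta_rot": [0, 0, 0]}, {"gripper": 0.0, "travel": [0.001, -0.001, 0.06], "delta_rot": [0, 0, 0]}, {"gripper": 0.0, "travel": [0.001, -0.001, 0.06], "delta_rot": [0, 0, 0]}]}}

```text
time: 12.65
eef_pos: [0.5358, 0.0221, 0.0745]
eef_rot: [0.993, -0.119, -0.001, 0.0]
ft_force: [-0.9, -0.6, -0.7]
finger_gap: 0.0116
finger_force: 58.6
```

Emit:
{"name": "play_rows", "arguments": {"deltas": [{"gripper": 0.0, "travel": [0, 0, 0.001], "delta_rot": [0, 0, 0]}, {"gripper": 0.0, "travel": [0, 0, 0.001], "delta_rot": [0, 0, 0]}, {"gripper": 0.0, "travel": [0, 0, 0.002], "delta_rot": [0, 0, 0]}, {"gripper": 0.0, "travel": [0, 0, 0.002], "delta_rot": [0, 0, 0]}, {"gripper": 0.0, "travel": [0, 0, 0.002], "delta_rot": [0, 0, 0]}]}}

```text
time: 13.15
eef_pos: [0.5364, 0.0226, 0.0735]
eef_rot: [0.993, -0.118, 0.0, 0.0]
ft_force: [0.0, 0.2, -0.4]
finger_gap: 0.0115
finger_force: 58.6
```

Emit:
{"name": "play_rows", "arguments": {"deltas": [{"gripper": 0.0, "travel": [0, 0, 0.001], "delta_rot": [0, 0, 0]}, {"gripper": 0.0, "travel": [0, 0, 0.002], "delta_rot": [0, 0, 0]}, {"gripper": 0.0, "travel": [0, 0, 0.002], "delta_rot": [0, 0, 0]}, {"gripper": 0.0, "travel": [0, 0, 0.002], "delta_rot": [0, 0, 0]}, {"gripper": 0.0, "travel": [0, 0, 0.002], "delta_rot": [0, 0, 0]}]}}

```text
time: 13.65
eef_pos: [0.5363, 0.0226, 0.0714]
eef_rot: [0.993, -0.118, 0.0, 0.0]
ft_force: [-1.4, -0.5, 1.4]
finger_gap: 0.0114
finger_force: 59.0
```

Emit:
{"name": "play_rows", "arguments": {"deltas": [{"gripper": 0.038, "travel": [0, 0, 0], "delta_rot": [0, 0, 0]}, {"gripper": 0.038, "travel": [0, 0, 0], "delta_rot": [0, 0, 0]}, {"gripper": 0.038, "travel": [0, 0, 0], "delta_rot": [0, 0, 0]}, {"gripper": 0.038, "travel": [0, 0, 0], "delta_rot": [0, 0, 0]}, {"gripper": 0.038, "travel": [0, 0, -0.005], "delta_rot": [0, 0, 0]}]}}

```text
time: 14.15
eef_pos: [0.5358, 0.0225, 0.0759]
eef_rot: [0.993, -0.118, -0.001, 0.0]
ft_force: [0.1, -0.6, -0.5]
finger_gap: 0.038
finger_force: 0.0
```

Emit:
{"name": "play_rows", "arguments": {"deltas": [{"gripper": 0.038, "travel": [0, 0, -0.02], "delta_rot": [0, 0, 0]}, {"gripper": 0.038, "travel": [0, 0, -0.04], "delta_rot": [0, 0, 0]}, {"gripper": 0.038, "travel": [0, 0, -0.06], "delta_rot": [0, 0, 0]}, {"gripper": 0.038, "travel": [0, 0, -0.09], "delta_rot": [0, 0, 0]}, {"gripper": 0.05, "travel": [0, 0.05, -0.09], "delta_rot": [0, 0, 0]}]}}

```text
time: 14.65
eef_pos: [0.5275, -0.0197, 0.1709]
eef_rot: [0.994, -0.113, 0.004, -0.002]
ft_force: [1.0, -0.2, 0.5]
finger_gap: 0.0497
finger_force: 0.0
```

Emit:
{"name": "play_rows", "arguments": {"deltas": [{"gripper": 0.05, "travel": [0, 0.05, 0], "delta_rot": [0, 0, -0.14]}, {"gripper": 0.05, "travel": [0, 0.1, 0], "delta_rot": [0, 0, -0.28]}, {"gripper": 0.05, "travel": [0, 0.14, 0], "delta_rot": [0, 0, -0.42]}, {"gripper": 0.05, "travel": [0, 0.14, 0], "delta_rot": [0, 0, -0.56]}, {"gripper": 0.05, "travel": [0, 0.14, 0], "delta_rot": [0, 0, -0.7]}]}}

```text
time: 15.15
eef_pos: [0.4909, -0.1646, 0.1667]
eef_rot: [0.974, 0.225, -0.0, 0.0]
ft_force: [-0.7, 0.3, 0.1]
finger_gap: 0.05
finger_force: 0.0
```

Run:
```python
from h import *
a=snap('top','t4',(230,100,480,280),3);snap('scene');steel('scene','puck1');hullfit('top','puck1',.044,.017);steel('top','post',1);steel('scene','post',1)
hullfit('top','cover',.014,.071,mx=2)
to([.566,-.078,.14]);print(np.round(env.get_state()['qpos'],2))
```

```text
scene puck1 0.70 [332.7 305.5] box 325 290 343 311
scene puck1 0.59 [143.3 248.7] box 138 239 152 254
scene puck1 0.47 [326.3 318.4] box 320 313 333 324
top puck1 0.71 [300. 166.] fit [0.5933 0.0236] res 0.0015 140
top puck1 0.69 [301. 192.] fit [0.5356 0.0242] res 0.0002 171
top puck1 0.69 [498. 222.] fit [ 0.4585 -0.4303] res 0.0006 158
top puck1 0.51 [184. 214.] fit [0.4734 0.2869] res 0.0519 2675
top post 0.80 [305.3 178.2] box 267 145 350 211
scene post 0.70 [326.7 311.6] box 273 274 369 352
top cover 0.68 [184. 215.] fit [0.477  0.2982] res 0.0004 2759
top cover 0.68 [174. 349.] fit [0.1666 0.3069] res 0.0006 3096
t15.50 [ 0.4917 -0.1617  0.1664] rot [0.975 0.223 0.    0.   ] F [-0.7  0.  -0.7] gap 0.0502 gf 0.0
travel [ 0.1033 -0.043   0.0264]
ty angle -64.2
[ 0.62  0.19 -0.43  1.83  0.09  1.14 -0.96]
```

View pics/t4.png

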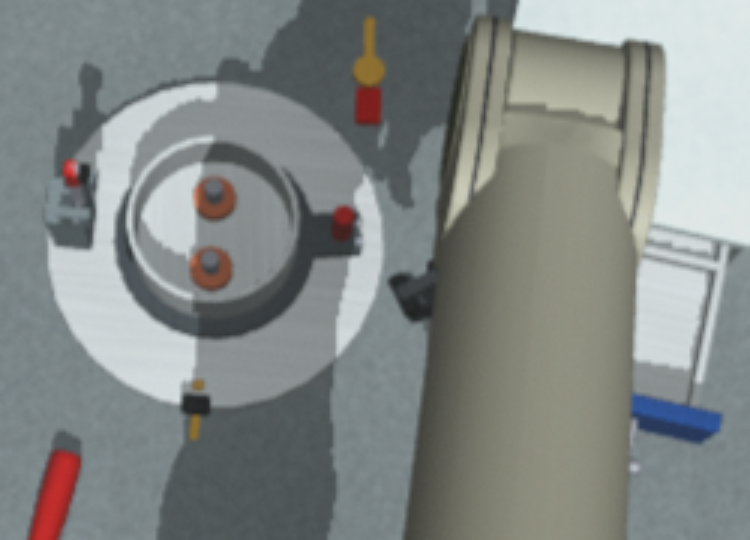

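Both pucks stand upright in the chamber, at crop (214,198) and (211,268). The post top is at px (344.7,172.3) and the plunger at px (295,234). Next, turn the tool and go over the post.

Emit:
{"name": "play_rows", "arguments": {"deltas": [{"gripper": 0.05, "travel": [0.02, -0.009, 0], "delta_rot": [0, 0, -0.14]}, {"gripper": 0.05, "travel": [0.04, -0.018, 0], "delta_rot": [0, 0, -0.28]}, {"gripper": 0.05, "travel": [0.06, -0.026, 0], "delta_rot": [0, 0, -0.42]}, {"gripper": 0.05, "travel": [0.08, -0.034, 0], "delta_rot": [0, 0, -0.56]}, {"gripper": 0.05, "travel": [0.104, -0.043, 0], "delta_rot": [0, 0, -0.7]}]}}

```text
time: 16.0
eef_pos: [0.5668, -0.0773, 0.1664]
eef_rot: [0.837, 0.546, -0.0, 0.0]
ft_force: [-0.3, -0.4, 0.4]
finger_gap: 0.0497
finger_force: 0.0
```

Emit:
{"name": "play_rows", "arguments": {"deltas": [{"gripper": 0.05, "travel": [0, 0, 0], "delta_rot": [0, 0, -0.14]}, {"gripper": 0.05, "travel": [0, 0, 0], "delta_rot": [0, 0, -0.28]}, {"gripper": 0.05, "travel": [0, 0, 0.01], "delta_rot": [0, 0, -0.42]}, {"gripper": 0.05, "travel": [0, 0, 0.02], "delta_rot": [0, 0, -0.43]}, {"gripper": 0.05, "travel": [0, 0, 0.02], "delta_rot": [0, 0, -0.43]}]}}

```text
time: 16.5
eef_pos: [0.5654, -0.0778, 0.1447]
eef_rot: [0.704, 0.71, -0.001, -0.001]
ft_force: [-0.0, 0.6, 0.1]
finger_gap: 0.0498
finger_force: 0.0
```

Run:
```python
from h import *
to([.567,-.078,.062]);print(np.round(env.get_state()['qpos'],2))
```

```text
t16.50 [ 0.5654 -0.0778  0.1447] rot [ 0.704  0.71  -0.001 -0.001] F [-0.   0.6  0.1] gap 0.0498 gf 0.0
travel [-0.0003  0.0018  0.0827]
ty angle 0.4
[ 0.57  0.36 -0.61  1.71  0.23  1.14 -0.1 ]
```

Emit:
{"name": "play_rows", "arguments": {"deltas": [{"gripper": 0.05, "travel": [0, 0.001, 0.025], "delta_rot": [0, 0, 0]}, {"gripper": 0.05, "travel": [0, 0.001, 0.05], "delta_rot": [0, 0, 0]}, {"gripper": 0.05, "travel": [0, 0.001, 0.07], "delta_rot": [0, 0, 0]}, {"gripper": 0.05, "travel": [0, 0.001, 0.082], "delta_rot": [0, 0, 0]}, {"gripper": 0.05, "travel": [0, 0.001, 0.082], "delta_rot": [0, 0, 0]}]}}

```text
time: 17.0
eef_pos: [0.5665, -0.0778, 0.0631]
eef_rot: [0.704, 0.711, -0.001, -0.001]
ft_force: [1.1, 0.5, -0.0]
finger_gap: 0.0497
finger_force: 0.0
```

Emit:
{"name": "play_rows", "arguments": {"deltas": [{"gripper": 0.0, "travel": [0, 0, 0], "delta_rot": [0, 0, 0]}, {"gripper": 0.0, "travel": [0, 0, 0], "delta_rot": [0, 0, 0]}, {"gripper": 0.0, "travel": [0, 0, 0], "delta_rot": [0, 0, 0]}, {"gripper": 0.0, "travel": [0, 0, 0], "delta_rot": [0, 0, 0]}, {"gripper": 0.0, "travel": [0, 0, 0], "delta_rot": [0, 0, 0]}]}}

```text
time: 17.5
eef_pos: [0.5683, -0.078, 0.0657]
eef_rot: [0.703, 0.711, 0.001, 0.001]
ft_force: [0.2, -0.2, 6.8]
finger_gap: 0.0142
finger_force: 58.4
```

Run:
```python
from h import *
st()
# arc rows: post angle from -89 -> by steps; tool frame moves rigidly about axis C
C=np.array([.565,.022]);s=env.get_state();p=np.array(s['eef_pos'])[:2];R=Ro.from_quat(s['eef_rot']).as_matrix()
v=p-C;print(np.hypot(*v),np.degrees(np.arctan2(v[1],v[0])))
for k in range(1,6):
    a=-k*np.radians(6);w=np.array([[np.cos(a),-np.sin(a)],[np.sin(a),np.cos(a)]])@v-v
    print(np.round(R.T@[*w,0],4),-a)
```

```text
t17.50 [ 0.5683 -0.078   0.0657] rot [0.703 0.711 0.001 0.001] F [ 0.2 -0.2  6.8] gap 0.0142 gf 58.4
0.1000425728900705 -88.12184518287249
[ 0.0003 -0.0105 -0.    ] 0.10471975511965978
[ 0.0017 -0.0208 -0.    ] 0.20943951023931956
[ 0.0042 -0.031  -0.0001] 0.3141592653589793
[ 0.0078 -0.0409 -0.0001] 0.4188790204786391
[ 0.0123 -0.0503 -0.0001] 0.5235987755982989
```

Emit:
{"name": "play_rows", "arguments": {"deltas": [{"gripper": 0.0, "travel": [0.0005, -0.0105, 0], "delta_rot": [0, 0, 0.105]}, {"gripper": 0.0, "travel": [0.0022, -0.0208, 0], "delta_rot": [0, 0, 0.209]}, {"gripper": 0.0, "travel": [0.0049, -0.0309, 0], "delta_rot": [0, 0, 0.314]}, {"gripper": 0.0, "travel": [0.0086, -0.0407, 0], "delta_rot": [0, 0, 0.419]}, {"gripper": 0.0, "travel": [0.0134, -0.05, 0], "delta_rot": [0, 0, 0.524]}]}}

```text
time: 18.0
eef_pos: [0.5179, -0.0669, 0.0657]
eef_rot: [0.865, 0.502, 0.001, 0.002]
ft_force: [0.7, -5.1, 6.6]
finger_gap: 0.0144
finger_force: 59.3
```

Emit:
{"name": "play_rows", "arguments": {"deltas": [{"gripper": 0.0, "travel": [0.0005, -0.0105, 0], "delta_rot": [0, 0, 0.105]}, {"gripper": 0.0, "travel": [0.0022, -0.0208, 0], "delta_rot": [0, 0, 0.209]}, {"gripper": 0.0, "travel": [0.0049, -0.0309, 0], "delta_rot": [0, 0, 0.314]}, {"gripper": 0.0, "travel": [0.0086, -0.0407, 0], "delta_rot": [0, 0, 0.419]}, {"gripper": 0.0, "travel": [0.0134, -0.05, 0], "delta_rot": [0, 0, 0.524]}]}}

```text
time: 18.5
eef_pos: [0.4796, -0.0315, 0.0656]
eef_rot: [0.965, 0.261, -0.001, 0.002]
ft_force: [-7.2, -8.7, 15.5]
finger_gap: 0.0143
finger_force: 60.3
```

Run:
```python
from h import *
C=np.array([.565,.022]);s=st();v=np.array(s['eef_pos'])[:2]-C;print(np.hypot(*v),np.degrees(np.arctan2(v[1],v[0])))
to([0,0,0]);print(np.round(s['qpos'],2))
```

```text
t18.50 [ 0.4796 -0.0315  0.0656] rot [ 0.965  0.261 -0.001  0.002] F [-7.2 -8.7 15.5] gap 0.0143 gf 60.3
0.10074225599265224 -147.9228775542322
t18.50 [ 0.4796 -0.0315  0.0656] rot [ 0.965  0.261 -0.001  0.002] F [-7.2 -8.7 15.5] gap 0.0143 gf 60.3
travel [-0.3985 -0.2688  0.0656]
ty angle -59.8
[ 0.4   0.25 -0.47  2.01  0.15  0.91 -1.19]
```

Emit:
{"name": "play_rows", "arguments": {"deltas": [{"gripper": 0.0, "travel": [0.0005, -0.0105, 0], "delta_rot": [0, 0, 0.105]}, {"gripper": 0.0, "travel": [0.0022, -0.0208, 0], "delta_rot": [0, 0, 0.209]}, {"gripper": 0.0, "travel": [0.0049, -0.0309, 0], "delta_rot": [0, 0, 0.314]}, {"gripper": 0.0, "travel": [0.0086, -0.0407, 0], "delta_rot": [0, 0, 0.419]}, {"gripper": 0.0, "travel": [0.0134, -0.05, 0], "delta_rot": [0, 0, 0.524]}]}}

```text
time: 19.0
eef_pos: [0.4646, 0.0185, 0.0655]
eef_rot: [1.0, 0.002, -0.002, 0.002]
ft_force: [-10.9, -50.8, 24.7]
finger_gap: 0.0143
finger_force: 63.6
```

Emit:
{"name": "play_rows", "arguments": {"deltas": [{"gripper": 0.0, "travel": [0, -0.0026, 0], "delta_rot": [0, 0, 0.026]}, {"gripper": 0.0, "travel": [0.0001, -0.0052, 0], "delta_rot": [0, 0, 0.052]}, {"gripper": 0.0, "travel": [0.0003, -0.0079, 0], "delta_rot": [0, 0, 0.079]}, {"gripper": 0.0, "travel": [0.0005, -0.0105, 0], "delta_rot": [0, 0, 0.105]}, {"gripper": 0.0, "travel": [0.0008, -0.0129, 0], "delta_rot": [0, 0, 0.13]}]}}

```text
time: 19.5
eef_pos: [0.4652, 0.0316, 0.0655]
eef_rot: [0.998, -0.061, -0.002, 0.002]
ft_force: [-18.8, -15.1, 30.2]
finger_gap: 0.0145
finger_force: 62.5
```

Run:
```python
from h import *
C=np.array([.565,.022]);s=st();v=np.array(s['eef_pos'])[:2]-C;print(np.hypot(*v),np.degrees(np.arctan2(v[1],v[0])))
snap('scene','s5',(240,220,420,360),3.8)
to([0,0,0])
```

```text
t19.50 [0.4652 0.0316 0.0655] rot [ 0.998 -0.061 -0.002  0.002] F [-18.8 -15.1  30.2] gap 0.0145 gf 62.5
0.10027570552104333 174.49115834420513
t19.55 [0.4652 0.0316 0.0655] rot [ 0.998 -0.062 -0.002  0.002] F [-18.6  -9.2  27.2] gap 0.0146 gf 62.1
travel [-0.4574  0.0887  0.0675]
ty angle -97.1
```

View pics/s5.png

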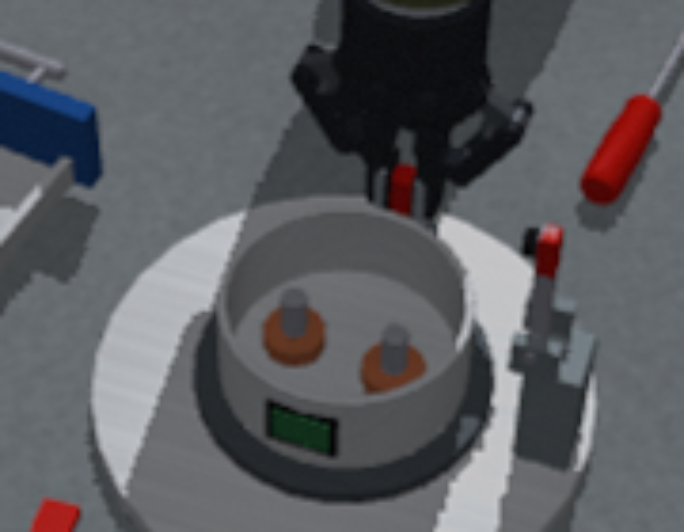

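The turntable carries the window to the laser side and both pucks are still upright. Release and measure the post.

Emit:
{"name": "play_rows", "arguments": {"deltas": [{"gripper": 0.045, "travel": [0, 0, 0], "delta_rot": [0, 0, 0]}, {"gripper": 0.045, "travel": [0, 0, 0], "delta_rot": [0, 0, 0]}, {"gripper": 0.045, "travel": [0, 0, 0], "delta_rot": [0, 0, 0]}, {"gripper": 0.045, "travel": [0, 0, 0], "delta_rot": [0, 0, 0]}, {"gripper": 0.045, "travel": [0, 0, 0], "delta_rot": [0, 0, 0]}]}}

```text
time: 20.05
eef_pos: [0.4669, 0.034, 0.0643]
eef_rot: [0.998, -0.06, -0.0, -0.0]
ft_force: [-0.1, -0.2, -0.1]
finger_gap: 0.045
finger_force: 0.0
```

Emit:
{"name": "play_rows", "arguments": {"deltas": [{"gripper": 0.045, "travel": [0, 0, -0.02], "delta_rot": [0, 0, 0]}, {"gripper": 0.045, "travel": [0, 0, -0.05], "delta_rot": [0, 0, 0]}, {"gripper": 0.045, "travel": [0, 0, -0.08], "delta_rot": [0, 0, 0]}, {"gripper": 0.06, "travel": [-0.02, -0.04, -0.1], "delta_rot": [0, 0, 0]}, {"gripper": 0.06, "travel": [-0.02, -0.09, -0.1], "delta_rot": [0, 0, 0]}]}}

```text
time: 20.55
eef_pos: [0.4582, 0.1254, 0.1673]
eef_rot: [0.998, -0.062, 0.002, 0.0]
ft_force: [1.9, 0.4, -0.0]
finger_gap: 0.0602
finger_force: 0.0
```

Emit:
{"name": "play_rows", "arguments": {"deltas": [{"gripper": 0.06, "travel": [0, -0.045, 0], "delta_rot": [0, 0, 0]}, {"gripper": 0.06, "travel": [0, -0.09, 0], "delta_rot": [0, 0, 0]}, {"gripper": 0.06, "travel": [0, -0.13, 0], "delta_rot": [0, 0, 0]}, {"gripper": 0.06, "travel": [0, -0.13, 0], "delta_rot": [0, 0, 0]}, {"gripper": 0.06, "travel": [0, -0.13, 0], "delta_rot": [0, 0, 0]}]}}

```text
time: 21.05
eef_pos: [0.4728, 0.2554, 0.1639]
eef_rot: [0.998, -0.059, -0.0, 0.0]
ft_force: [0.2, -2.2, -0.6]
finger_gap: 0.0602
finger_force: 0.0
```

```bash
cat >> h.py <<'E'
def reds(c,im,z,box):
    hsv=cv2.cvtColor(im,cv2.COLOR_BGR2HSV);m=cv2.inRange(hsv,(0,130,70),(7,255,255))|cv2.inRange(hsv,(173,130,70),(180,255,255))
    k=np.zeros_like(m);k[box[1]:box[3],box[0]:box[2]]=1;n,_,s,ce=cv2.connectedComponentsWithStats(m*k)
    for i in range(1,n):
        if s[i,4]>5: print(c,'red',s[i].tolist(),ce[i].round(1),ray(c,ce[i],z).round(4))
E
python3 - <<'E'
from h import *
a=snap('top','t6',(180,110,430,270),3.1);b=snap('scene')
reds('top',a,.07,(230,100,370,260));reds('scene',b,.06,(260,220,410,360))
for c in('top','scene'):
    lm(c,'post',.076,1);hullfit(c,'puck1',.044,.017,mx=5);hullfit(c,'cover',.014,.071,mx=2)
to([.4765,.296,.17])
E
```

```text
top red [349, 129, 8, 12, 94] [352.4 134.5] [ 0.6603 -0.097   0.07  ]
top red [251, 154, 5, 8, 28] [252.9 157.7] [0.6023 0.1331 0.07  ]
top red [293, 213, 6, 7, 38] [295.5 216. ] [0.4652 0.0324 0.07  ]
scene red [393, 245, 17, 29, 280] [402.  260.2] [0.4038 0.1399 0.06  ]
scene red [343, 263, 7, 14, 80] [345.8 269.3] [0.4599 0.0286 0.06  ]
scene red [381, 280, 7, 13, 61] [384.1 286.2] [0.4868 0.114  0.06  ]
top post 0.82 [292. 214.] [0.468 0.041 0.076]
top puck1 0.66 [498. 221.] fit [ 0.4599 -0.4314] res 0.001 157
top puck1 0.57 [287. 175.] fit [0.5714 0.0509] res 0.0003 166
top puck1 0.48 [313. 180.] fit [ 0.5593 -0.0046] res 0.0018 201
top cover 0.58 [173. 351.] fit [0.1665 0.3072] res 0.0007 3084
scene post 0.83 [346. 266.] [0.464 0.029 0.076]
scene puck1 0.75 [147. 249.] fit [ 0.4955 -0.4218] res 0.0039 184
scene puck1 0.74 [317. 306.] fit [ 0.5623 -0.0087] res 0.0028 265
scene cover 0.62 [506. 223.] fit [0.1667 0.3028] res 0.0017 109
scene cover 0.59 [466. 313.] fit [0.4758 0.293 ] res 0.0007 3076
t21.45 [0.4734 0.254  0.1644] rot [ 0.998 -0.06   0.     0.   ] F [0.1 0.6 0. ] gap 0.0601 gf 0.0
travel [-0.002  -0.0421 -0.0056]
ty angle -96.9
```

View pics/t6.png

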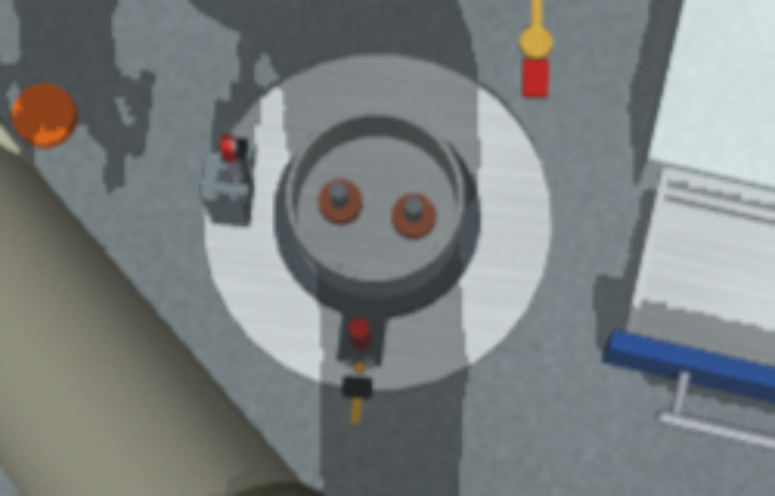

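Post (359,333), yellow mark (360,370) and plunger (357,387) line up, so the turntable is in its detent and the pucks are upright. Now the cover.

Emit:
{"name": "play_rows", "arguments": {"deltas": [{"gripper": 0.06, "travel": [-0.002, -0.02, 0], "delta_rot": [0, 0, 0]}, {"gripper": 0.06, "travel": [-0.002, -0.042, 0], "delta_rot": [0, 0, 0]}, {"gripper": 0.06, "travel": [-0.002, -0.042, 0.03], "delta_rot": [0, 0, 0]}, {"gripper": 0.06, "travel": [-0.002, -0.042, 0.06], "delta_rot": [0, 0, 0]}, {"gripper": 0.06, "travel": [-0.002, -0.042, 0.06], "delta_rot": [0, 0, 0]}]}}

```text
time: 21.95
eef_pos: [0.4744, 0.2949, 0.1008]
eef_rot: [0.998, -0.06, -0.003, 0.002]
ft_force: [-0.1, -0.5, 0.7]
finger_gap: 0.0598
finger_force: 0.0
```

Run:
```python
from h import *
snap('scene');hullfit('scene','cover',.014,.071,mx=2)
to([.4765,.2955,.037])
```

```text
scene cover 0.79 [466. 217.] fit [0.1669 0.3017] res 0.0015 786
scene cover 0.70 [467. 314.] fit [0.4764 0.293 ] res 0.0004 3030
t22.05 [0.4762 0.2964 0.1048] rot [ 0.998 -0.06  -0.     0.   ] F [0.6 0.4 1.2] gap 0.0598 gf 0.0
travel [0.0004 0.0009 0.0678]
ty angle -96.9
```

Emit:
{"name": "play_rows", "arguments": {"deltas": [{"gripper": 0.06, "travel": [0, 0.001, 0.02], "delta_rot": [0, 0, 0]}, {"gripper": 0.06, "travel": [0, 0.001, 0.04], "delta_rot": [0, 0, 0]}, {"gripper": 0.06, "travel": [0, 0.001, 0.056], "delta_rot": [0, 0, 0]}, {"gripper": 0.06, "travel": [0, 0.001, 0.066], "delta_rot": [0, 0, 0]}, {"gripper": 0.06, "travel": [0, 0.001, 0.066], "delta_rot": [0, 0, 0]}]}}

```text
time: 22.55
eef_pos: [0.4759, 0.2954, 0.0378]
eef_rot: [0.998, -0.06, -0.0, 0.0]
ft_force: [0.3, 1.1, -1.1]
finger_gap: 0.0599
finger_force: 0.0
```

Emit:
{"name": "play_rows", "arguments": {"deltas": [{"gripper": 0.0, "travel": [0, 0, 0], "delta_rot": [0, 0, 0]}, {"gripper": 0.0, "travel": [0, 0, 0], "delta_rot": [0, 0, 0]}, {"gripper": 0.0, "travel": [0, 0, 0], "delta_rot": [0, 0, 0]}, {"gripper": 0.0, "travel": [0, 0, 0], "delta_rot": [0, 0, 0]}, {"gripper": 0.0, "travel": [0, 0, 0], "delta_rot": [0, 0, 0]}]}}

```text
time: 23.05
eef_pos: [0.4767, 0.2961, 0.0394]
eef_rot: [0.998, -0.06, 0.001, -0.0]
ft_force: [-0.9, -1.0, 5.8]
finger_gap: 0.0197
finger_force: 58.5
```

Emit:
{"name": "play_rows", "arguments": {"deltas": [{"gripper": 0.0, "travel": [0, 0, -0.01], "delta_rot": [0, 0, 0]}, {"gripper": 0.0, "travel": [0, 0, -0.03], "delta_rot": [0, 0, 0]}, {"gripper": 0.0, "travel": [0, 0, -0.06], "delta_rot": [0, 0, 0]}, {"gripper": 0.0, "travel": [0, 0, -0.1], "delta_rot": [0, 0, 0]}, {"gripper": 0.0, "travel": [0, 0, -0.125], "delta_rot": [0, 0, 0]}]}}

```text
time: 23.55
eef_pos: [0.4764, 0.2961, 0.1666]
eef_rot: [0.998, -0.059, 0.001, -0.001]
ft_force: [0.7, -0.4, -2.2]
finger_gap: 0.0198
finger_force: 58.8
```

Run:
```python
from h import *
to([.445,.022,.166])
snap('scene');hullfit('scene','cover',.14,.071,mx=2)
```

```text
t23.55 [0.4764 0.2961 0.1666] rot [ 0.998 -0.059  0.001 -0.001] F [ 0.7 -0.4 -2.2] gap 0.0198 gf 58.8
travel [1.400e-03 2.759e-01 2.000e-04]
ty angle -96.8
scene cover 0.78 [468. 214.] fit [0.3226 0.2889] res 0.0012 748
scene cover 0.74 [482. 274.] fit [0.4759 0.2937] res 0.0012 2905
```

Emit:
{"name": "play_rows", "arguments": {"deltas": [{"gripper": 0.0, "travel": [0, 0.02, 0], "delta_rot": [0, 0, 0]}, {"gripper": 0.0, "travel": [0, 0.055, 0], "delta_rot": [0, 0, 0]}, {"gripper": 0.0, "travel": [0, 0.095, 0], "delta_rot": [0, 0, 0]}, {"gripper": 0.0, "travel": [0, 0.13, 0], "delta_rot": [0, 0, 0]}, {"gripper": 0.0, "travel": [0, 0.15, 0], "delta_rot": [0, 0, 0]}]}}

```text
time: 24.15
eef_pos: [0.4573, 0.1433, 0.1623]
eef_rot: [0.998, -0.061, -0.001, 0.001]
ft_force: [-0.1, -0.1, -2.8]
finger_gap: 0.0197
finger_force: 59.0
```

Emit:
{"name": "play_rows", "arguments": {"deltas": [{"gripper": 0.0, "travel": [0, 0.03, 0], "delta_rot": [0, 0, 0]}, {"gripper": 0.0, "travel": [0, 0.06, 0], "delta_rot": [0, 0, 0]}, {"gripper": 0.0, "travel": [0, 0.09, 0], "delta_rot": [0, 0, 0]}, {"gripper": 0.0, "travel": [0, 0.115, 0], "delta_rot": [0, 0, 0]}, {"gripper": 0.0, "travel": [0, 0.126, 0], "delta_rot": [0, 0, 0]}]}}

```text
time: 24.65
eef_pos: [0.4423, 0.0191, 0.1626]
eef_rot: [0.998, -0.061, -0.001, 0.0]
ft_force: [0.2, -0.1, -3.2]
finger_gap: 0.02
finger_force: 59.1
```

Run:
```python
from h import *
to([.565,.022,.166])
snap('top');hullfit('top','cover',.141,.071,mx=2)
```

```text
t24.65 [0.4423 0.0191 0.1626] rot [ 0.998 -0.061 -0.001  0.   ] F [ 0.2 -0.1 -3.2] gap 0.0200 gf 59.1
travel [ 0.1214 -0.0178 -0.0036]
ty angle -97.0
top cover 0.92 [172. 350.] fit [0.1722 0.2818] res 0.007 3051
top cover 0.33 [427. 206.] fit [ 0.4431 -0.2766] res 0.0309 5752
```

Emit:
{"name": "play_rows", "arguments": {"deltas": [{"gripper": 0.0, "travel": [0.03, -0.005, 0], "delta_rot": [0, 0, 0]}, {"gripper": 0.0, "travel": [0.06, -0.009, 0], "delta_rot": [0, 0, 0]}, {"gripper": 0.0, "travel": [0.095, -0.014, 0], "delta_rot": [0, 0, 0]}, {"gripper": 0.0, "travel": [0.1205, -0.0175, 0], "delta_rot": [0, 0, 0]}, {"gripper": 0.0, "travel": [0.1205, -0.0175, 0], "delta_rot": [0, 0, 0]}]}}

```text
time: 25.25
eef_pos: [0.5673, 0.0268, 0.1625]
eef_rot: [0.998, -0.059, 0.0, -0.001]
ft_force: [-1.3, -0.7, -2.2]
finger_gap: 0.02
finger_force: 59.2
```

Emit:
{"name": "play_rows", "arguments": {"deltas": [{"gripper": 0.0, "travel": [0, 0, 0.015], "delta_rot": [0, 0, 0]}, {"gripper": 0.0, "travel": [0, 0, 0.028], "delta_rot": [0, 0, 0]}, {"gripper": 0.0, "travel": [0, 0, 0.033], "delta_rot": [0, 0, 0]}, {"gripper": 0.0, "travel": [0, 0, 0.033], "delta_rot": [0, 0, 0]}, {"gripper": 0.0, "travel": [0, 0, 0.033], "delta_rot": [0, 0, 0]}]}}

```text
time: 25.75
eef_pos: [0.5648, 0.0246, 0.1305]
eef_rot: [0.998, -0.06, 0.0, 0.0]
ft_force: [0.3, -0.3, -2.0]
finger_gap: 0.0202
finger_force: 59.2
```

Run:
```python
from h import *
s=st();to([.565,.022,.113])
b=snap('scene','s7',(240,220,420,360),3.8);hullfit('scene','cover',s['eef_pos'][2]-.025,.071,mx=2)
```

```text
t25.75 [0.5648 0.0246 0.1305] rot [ 0.998 -0.06   0.     0.   ] F [ 0.3 -0.3 -2. ] gap 0.0202 gf 59.2
t25.75 [0.5648 0.0246 0.1305] rot [ 0.998 -0.06   0.     0.   ] F [ 0.3 -0.3 -2. ] gap 0.0202 gf 59.2
travel [0.0005 0.0026 0.0175]
ty angle -96.8
scene cover 0.97 [331. 299.] fit [0.5657 0.0226] res 0.0008 2572
scene cover 0.71 [480. 222.] fit [0.2781 0.2903] res 0.0045 1793
```

View pics/s7.png

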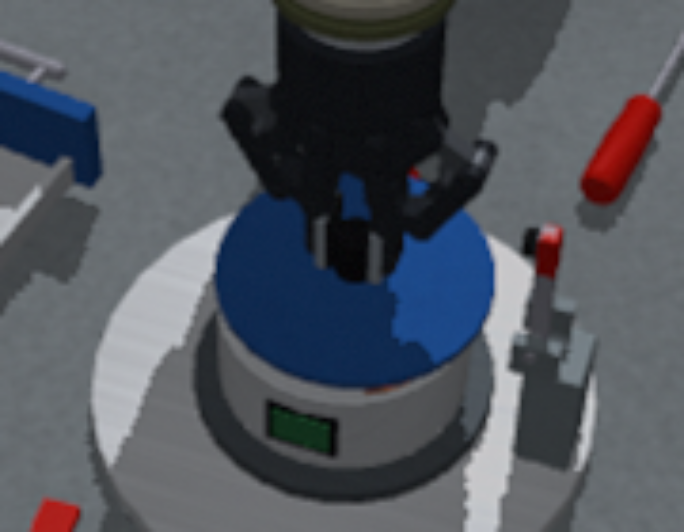

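The held cover is centred over the rim, about 10 mm above it. Shift 2.5 mm in −y and lower.

Emit:
{"name": "play_rows", "arguments": {"deltas": [{"gripper": 0.0, "travel": [0, 0.0025, 0], "delta_rot": [0, 0, 0]}, {"gripper": 0.0, "travel": [0, 0.0025, 0.005], "delta_rot": [0, 0, 0]}, {"gripper": 0.0, "travel": [0, 0.0025, 0.01], "delta_rot": [0, 0, 0]}, {"gripper": 0.0, "travel": [0, 0.0025, 0.013], "delta_rot": [0, 0, 0]}, {"gripper": 0.0, "travel": [0, 0.0025, 0.014], "delta_rot": [0, 0, 0]}]}}

```text
time: 26.35
eef_pos: [0.5644, 0.0221, 0.1156]
eef_rot: [0.998, -0.06, -0.0, 0.0]
ft_force: [-0.4, 0.2, -2.7]
finger_gap: 0.02
finger_force: 59.2
```

Emit:
{"name": "play_rows", "arguments": {"deltas": [{"gripper": 0.0, "travel": [0, 0, 0.001], "delta_rot": [0, 0, 0]}, {"gripper": 0.0, "travel": [0, 0, 0.002], "delta_rot": [0, 0, 0]}, {"gripper": 0.0, "travel": [0, 0, 0.003], "delta_rot": [0, 0, 0]}, {"gripper": 0.0, "travel": [0, 0, 0.003], "delta_rot": [0, 0, 0]}, {"gripper": 0.0, "travel": [0, 0, 0.003], "delta_rot": [0, 0, 0]}]}}

```text
time: 26.85
eef_pos: [0.5648, 0.0221, 0.1134]
eef_rot: [0.998, -0.06, 0.0, 0.0]
ft_force: [-0.2, -0.4, -1.4]
finger_gap: 0.0198
finger_force: 59.3
```

Fz still shows the cover's weight, so creep another 2 mm.

Emit:
{"name": "play_rows", "arguments": {"deltas": [{"gripper": 0.0, "travel": [0, 0, 0.001], "delta_rot": [0, 0, 0]}, {"gripper": 0.0, "travel": [0, 0, 0.001], "delta_rot": [0, 0, 0]}, {"gripper": 0.0, "travel": [0, 0, 0.002], "delta_rot": [0, 0, 0]}, {"gripper": 0.0, "travel": [0, 0, 0.002], "delta_rot": [0, 0, 0]}, {"gripper": 0.0, "travel": [0, 0, 0.002], "delta_rot": [0, 0, 0]}]}}

```text
time: 27.35
eef_pos: [0.5649, 0.0222, 0.1133]
eef_rot: [0.998, -0.06, 0.0, 0.0]
ft_force: [-9.8, -0.8, 17.8]
finger_gap: 0.0203
finger_force: 61.5
```

Contact: the cover is seated. Release and rise.

Emit:
{"name": "play_rows", "arguments": {"deltas": [{"gripper": 0.0, "travel": [0, 0, -0.002], "delta_rot": [0, 0, 0]}, {"gripper": 0.045, "travel": [0, 0, -0.002], "delta_rot": [0, 0, 0]}, {"gripper": 0.045, "travel": [0, 0, -0.002], "delta_rot": [0, 0, 0]}, {"gripper": 0.045, "travel": [0, 0, -0.002], "delta_rot": [0, 0, 0]}, {"gripper": 0.045, "travel": [0, 0, -0.002], "delta_rot": [0, 0, 0]}]}}

```text
time: 27.85
eef_pos: [0.5647, 0.0221, 0.1132]
eef_rot: [0.998, -0.06, -0.0, 0.0]
ft_force: [1.2, 0.6, 0.0]
finger_gap: 0.0449
finger_force: 0.0
```

Emit:
{"name": "play_rows", "arguments": {"deltas": [{"gripper": 0.045, "travel": [0, 0, -0.02], "delta_rot": [0, 0, 0]}, {"gripper": 0.045, "travel": [0, 0, -0.05], "delta_rot": [0, 0, 0]}, {"gripper": 0.0, "travel": [0, 0, -0.09], "delta_rot": [0, 0, 0]}, {"gripper": 0.0, "travel": [0, 0, -0.125], "delta_rot": [0, 0, 0]}, {"gripper": 0.0, "travel": [0, 0, -0.125], "delta_rot": [0, 0, 0]}]}}

```text
time: 28.35
eef_pos: [0.5669, 0.0225, 0.2435]
eef_rot: [0.998, -0.06, 0.004, -0.0]
ft_force: [0.2, 0.0, -0.8]
finger_gap: 0.0019
finger_force: 0.0
```

```bash
cat >> h.py <<'E'
H=np.array([.5746,.1215]);u=np.array([-.0958,-.9954])
def cl(s,z): return [*(H+s*u),z]
E
python3 - <<'E'
from h import *
b=snap('scene','s8',(240,200,440,360),3.7);hullfit('scene','cover',.088,.071,mx=2);steel('scene','clamp_tip',1);lm('scene','clamp_tip',.17,1)
to(cl(-.05,.23))
for p in ([*H,.1],cl(0,.17),cl(.07,.1)): print(proj('scene',p).round(1))
E
```

```text
scene cover 0.81 [479. 221.] fit [0.2557 0.2827] res 0.003 1677
scene cover 0.79 [328. 298.] fit [0.5647 0.0201] res 0.0009 3385
scene clamp_tip 0.79 [381.9 288.5] box 377 280 387 308
scene clamp_tip 0.49 [387. 278.] [0.565 0.122 0.17 ]
t28.55 [0.5641 0.022  0.2371] rot [ 0.998 -0.06  -0.001  0.   ] F [-0.1 -0.9 -1.3] gap -0.0004 gf 0.0
travel [-0.0026 -0.15    0.007 ]
ty angle -96.8
[382.8 307.3]
[386.4 282.3]
[346.9 297.5]
```

View pics/s8.png

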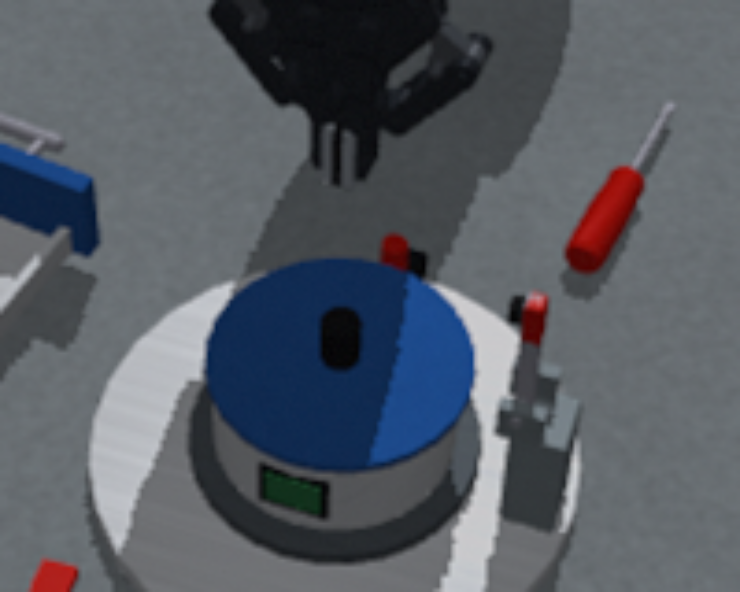

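Cover seated and level. The clamp tip at px (385,281) agrees with the predicted hinge geometry. Go over the clamp to its outer side.

Emit:
{"name": "play_rows", "arguments": {"deltas": [{"gripper": 0.0, "travel": [-0.001, -0.045, 0], "delta_rot": [0, 0, 0]}, {"gripper": 0.0, "travel": [-0.002, -0.09, 0], "delta_rot": [0, 0, 0]}, {"gripper": 0.0, "travel": [-0.0026, -0.13, 0], "delta_rot": [0, 0, 0]}, {"gripper": 0.0, "travel": [-0.0026, -0.15, 0], "delta_rot": [0, 0, 0]}, {"gripper": 0.0, "travel": [-0.0026, -0.15, 0], "delta_rot": [0, 0, 0]}]}}

```text
time: 29.05
eef_pos: [0.5786, 0.1753, 0.2366]
eef_rot: [0.998, -0.057, -0.001, -0.001]
ft_force: [-0.5, -0.4, -0.8]
finger_gap: 0.0003
finger_force: 0.0
```

Emit:
{"name": "play_rows", "arguments": {"deltas": [{"gripper": 0.0, "travel": [0, 0, 0.02], "delta_rot": [0, 0, 0]}, {"gripper": 0.0, "travel": [0, 0, 0.04], "delta_rot": [0, 0, 0]}, {"gripper": 0.0, "travel": [0, 0, 0.063], "delta_rot": [0, 0, 0]}, {"gripper": 0.0, "travel": [0, 0, 0.063], "delta_rot": [0, 0, 0]}, {"gripper": 0.0, "travel": [0, 0, 0.063], "delta_rot": [0, 0, 0]}]}}

```text
time: 29.55
eef_pos: [0.5798, 0.1704, 0.175]
eef_rot: [0.998, -0.06, -0.001, 0.0]
ft_force: [-0.1, -0.3, 1.3]
finger_gap: -0.0004
finger_force: 0.0
```

Run:
```python
from h import *
s=st();R=Ro.from_quat(s['eef_rot']).as_matrix();p=s['eef_pos']
for th in list(np.radians([86,74,62,50,40,30,22,15,9,4,0,-3])):
    q=cl(.055*np.cos(th)-.005*np.sin(th)-.0145,.119+.055*np.sin(th)+.005*np.cos(th))
    print(round(np.degrees(th)),np.round(R.T@(np.array(q)-p),4))
```

```text
t29.55 [0.5798 0.1704 0.175 ] rot [ 0.998 -0.06  -0.001  0.   ] F [-0.1 -0.3  1.3] gap -0.0004 gf 0.0
86 [0.0004 0.0335 0.0008]
74 [0.0006 0.045  0.0018]
62 [0.0009 0.056  0.0051]
50 [0.0012 0.0661 0.0107]
40 [0.0013 0.0735 0.0169]
30 [0.0015 0.0797 0.0242]
22 [0.0016 0.0837 0.0308]
15 [0.0017 0.0864 0.037 ]
9 [0.0017 0.0881 0.0425]
4 [0.0018 0.0891 0.0473]
0 [0.0018 0.0896 0.0511]
-3 [0.0018 0.0898 0.054 ]
```

Emit:
{"name": "play_rows", "arguments": {"deltas": [{"gripper": 0.0, "travel": [0, 0.02, 0], "delta_rot": [0, 0, 0]}, {"gripper": 0.0, "travel": [0, 0.033, 0.001], "delta_rot": [0, 0, 0]}, {"gripper": 0.0, "travel": [0.0005, 0.045, 0.002], "delta_rot": [0, 0, 0]}, {"gripper": 0.0, "travel": [0.001, 0.056, 0.005], "delta_rot": [0, 0, 0]}, {"gripper": 0.0, "travel": [0.001, 0.066, 0.011], "delta_rot": [0, 0, 0]}]}}

```text
time: 30.05
eef_pos: [0.5736, 0.105, 0.1649]
eef_rot: [0.998, -0.06, 0.001, -0.0]
ft_force: [1.7, 0.8, 2.3]
finger_gap: -0.0
finger_force: 1.2
```

Run:
```python
from h import *
st();b=snap('scene','s9',(290,220,430,340),4);steel('scene','clamp_tip',1)
```

```text
t30.05 [0.5736 0.105  0.1649] rot [ 0.998 -0.06   0.001 -0.   ] F [1.7 0.8 2.3] gap -0.0000 gf 1.2
scene clamp_tip 0.57 [373.6 293.1] box 360 278 385 309
```

View pics/s9.png

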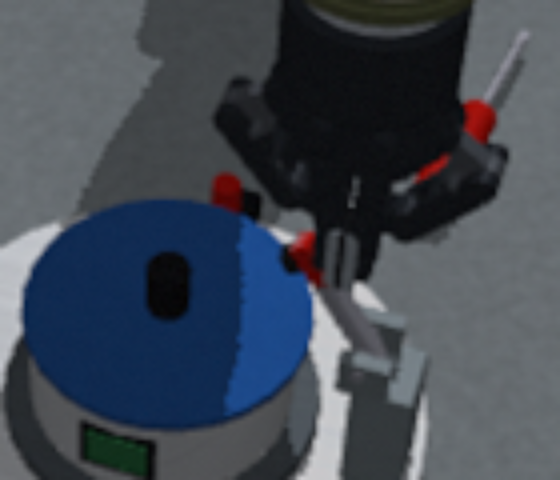

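The bar is tilting over at about 50°, with its red end at crop (303,258). Continue the arc.

Emit:
{"name": "play_rows", "arguments": {"deltas": [{"gripper": 0.0, "travel": [0, 0.0075, 0.006], "delta_rot": [0, 0, 0]}, {"gripper": 0.0, "travel": [0, 0.0137, 0.0135], "delta_rot": [0, 0, 0]}, {"gripper": 0.0, "travel": [0, 0.0177, 0.02], "delta_rot": [0, 0, 0]}, {"gripper": 0.0, "travel": [0, 0.0204, 0.0263], "delta_rot": [0, 0, 0]}, {"gripper": 0.0, "travel": [0, 0.022, 0.032], "delta_rot": [0, 0, 0]}]}}

```text
time: 30.65
eef_pos: [0.5703, 0.0832, 0.1315]
eef_rot: [0.998, -0.06, -0.0, 0.0]
ft_force: [0.8, -1.7, 2.1]
finger_gap: -0.0002
finger_force: 1.2
```

Emit:
{"name": "play_rows", "arguments": {"deltas": [{"gripper": 0.0, "travel": [0, 0.0005, 0.003], "delta_rot": [0, 0, 0]}, {"gripper": 0.0, "travel": [0, 0.001, 0.005], "delta_rot": [0, 0, 0]}, {"gripper": 0.0, "travel": [0, 0.0015, 0.007], "delta_rot": [0, 0, 0]}, {"gripper": 0.0, "travel": [0, 0.0015, 0.008], "delta_rot": [0, 0, 0]}, {"gripper": 0.0, "travel": [0, 0.0015, 0.008], "delta_rot": [0, 0, 0]}]}}

```text
time: 31.15
eef_pos: [0.5702, 0.0827, 0.1242]
eef_rot: [0.998, -0.059, -0.0, -0.0]
ft_force: [-0.6, 0.1, -0.2]
finger_gap: 0.0001
finger_force: 0.0
```

Emit:
{"name": "play_rows", "arguments": {"deltas": [{"gripper": 0.0, "travel": [0, 0, 0.001], "delta_rot": [0, 0, 0]}, {"gripper": 0.0, "travel": [0, 0, 0.002], "delta_rot": [0, 0, 0]}, {"gripper": 0.0, "travel": [0, 0, 0.002], "delta_rot": [0, 0, 0]}, {"gripper": 0.0, "travel": [0, 0, 0.003], "delta_rot": [0, 0, 0]}, {"gripper": 0.0, "travel": [0, 0, 0.003], "delta_rot": [0, 0, 0]}]}}

```text
time: 31.65
eef_pos: [0.5704, 0.0828, 0.1237]
eef_rot: [0.998, -0.06, 0.001, 0.0]
ft_force: [-10.4, -3.3, 25.0]
finger_gap: -0.0002
finger_force: 11.9
```

A firm stop at 25 N: the clamp is down. Retreat and head for the drawer handle.

Emit:
{"name": "play_rows", "arguments": {"deltas": [{"gripper": 0.0, "travel": [0, 0, -0.01], "delta_rot": [0, 0, 0]}, {"gripper": 0.0, "travel": [0, 0, -0.04], "delta_rot": [0, 0, 0]}, {"gripper": 0.0, "travel": [0, 0, -0.08], "delta_rot": [0, 0, 0]}, {"gripper": 0.0, "travel": [0, 0, -0.1], "delta_rot": [0, 0, 0]}, {"gripper": 0.0, "travel": [-0.03, 0.03, -0.1], "delta_rot": [0, 0, 0]}]}}

```text
time: 32.15
eef_pos: [0.5398, 0.0599, 0.2245]
eef_rot: [0.998, -0.057, 0.003, -0.002]
ft_force: [-0.2, -0.9, 0.3]
finger_gap: -0.0001
finger_force: 0.0
```

Emit:
{"name": "play_rows", "arguments": {"deltas": [{"gripper": 0.0, "travel": [-0.025, 0.04, 0], "delta_rot": [0, 0, 0]}, {"gripper": 0.0, "travel": [-0.05, 0.08, 0], "delta_rot": [0, 0, 0]}, {"gripper": 0.0, "travel": [-0.075, 0.12, 0], "delta_rot": [0, 0, 0]}, {"gripper": 0.0, "travel": [-0.1, 0.16, 0], "delta_rot": [0, 0, 0]}, {"gripper": 0.0, "travel": [-0.12, 0.2, 0], "delta_rot": [0, 0, 0]}]}}

```text
time: 32.65
eef_pos: [0.3925, -0.1291, 0.2215]
eef_rot: [0.998, -0.059, 0.0, 0.0]
ft_force: [1.5, -0.8, 0.6]
finger_gap: 0.0001
finger_force: 0.0
```

Run:
```python
from h import *
a=snap('top');b=snap('scene','s10');lm('scene','drawer_handle',.047,1);lm('scene','cabinet',0,1);lm('scene','drawer_floor',.022,1);steel('scene','clamp_tip',1);lm('scene','puck1',.022)
lm('top','drawer_handle',.047,1)
to([.335,-.234,.06])
```

```text
scene drawer_handle 0.85 [231. 229.] [ 0.39  -0.259  0.047]
scene cabinet 0.71 [162. 326.] [ 0.652 -0.313  0.   ]
scene drawer_floor 0.87 [203. 269.] [ 0.503 -0.283  0.022]
scene clamp_tip 0.69 [330.  338.2] box 263 263 396 382
scene puck1 0.60 [148. 250.] [ 0.478 -0.432  0.022]
top drawer_handle 0.63 [419. 248.] [ 0.398 -0.25   0.047]
t33.05 [ 0.3946 -0.1271  0.2213] rot [ 0.998 -0.059  0.    -0.   ] F [ 0.2  0.6 -0.5] gap 0.0002 gf 0.0
travel [-0.0467  0.1131  0.1613]
ty angle -96.7
```

View pics/s10.png

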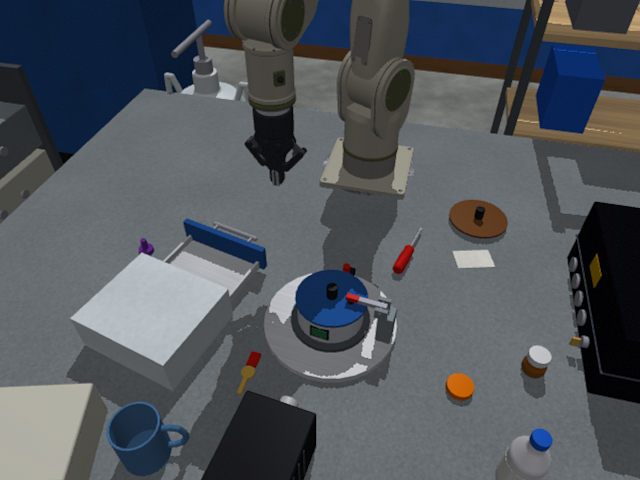

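The clamp is down on the cover (red end at (352,299)), the window faces the laser, and the drawer is empty.

Emit:
{"name": "play_rows", "arguments": {"deltas": [{"gripper": 0.0, "travel": [-0.013, 0.035, 0], "delta_rot": [0, 0, 0.03]}, {"gripper": 0.0, "travel": [-0.024, 0.075, 0], "delta_rot": [0, 0, 0.06]}, {"gripper": 0.0, "travel": [-0.033, 0.118, 0], "delta_rot": [0, 0, 0.09]}, {"gripper": 0.0, "travel": [-0.033, 0.118, 0.03], "delta_rot": [0, 0, 0.12]}, {"gripper": 0.0, "travel": [-0.033, 0.118, 0.06], "delta_rot": [0, 0, 0.12]}]}}

```text
time: 33.55
eef_pos: [0.3478, -0.2421, 0.161]
eef_rot: [0.993, -0.12, 0.001, 0.0]
ft_force: [0.2, 0.4, -0.8]
finger_gap: -0.0002
finger_force: 0.0
```

Emit:
{"name": "play_rows", "arguments": {"deltas": [{"gripper": 0.0, "travel": [0, 0, 0.03], "delta_rot": [0, 0, 0]}, {"gripper": 0.0, "travel": [0, 0, 0.06], "delta_rot": [0, 0, 0]}, {"gripper": 0.0, "travel": [0, 0, 0.09], "delta_rot": [0, 0, 0]}, {"gripper": 0.0, "travel": [0, 0, 0.11], "delta_rot": [0, 0, 0]}, {"gripper": 0.0, "travel": [0, 0, 0.11], "delta_rot": [0, 0, 0]}]}}

```text
time: 34.05
eef_pos: [0.3462, -0.2397, 0.0489]
eef_rot: [0.993, -0.119, -0.002, -0.001]
ft_force: [0.3, 0.6, 0.3]
finger_gap: 0.0001
finger_force: 0.0
```

Run:
```python
from h import *
d=np.array([.9715,-.2368]);h=np.array([.394,-.251])
to([*(h+d*.08),.05]);print(np.round(env.get_state()['qpos'],2))
```

```text
t34.05 [ 0.3462 -0.2397  0.0489] rot [ 0.993 -0.119 -0.002 -0.001] F [0.3 0.6 0.3] gap 0.0001 gf 0.0
travel [ 0.1291 -0.0002 -0.0017]
ty angle -103.6
[ 0.61  0.13 -0.12  2.17  0.02  0.84 -1.33]
```

Emit:
{"name": "play_rows", "arguments": {"deltas": [{"gripper": 0.0, "travel": [0.025, 0, 0], "delta_rot": [0, 0, 0]}, {"gripper": 0.0, "travel": [0.045, 0, 0], "delta_rot": [0, 0, 0]}, {"gripper": 0.0, "travel": [0.065, 0, 0], "delta_rot": [0, 0, 0]}, {"gripper": 0.0, "travel": [0.09, 0, 0], "delta_rot": [0, 0, 0]}, {"gripper": 0.0, "travel": [0.11, 0, 0], "delta_rot": [0, 0, 0]}]}}

```text
time: 34.55
eef_pos: [0.4557, -0.2669, 0.0523]
eef_rot: [0.993, -0.119, 0.0, -0.0]
ft_force: [-1.1, 1.6, -0.2]
finger_gap: -0.0
finger_force: 1.1
```

Emit:
{"name": "play_rows", "arguments": {"deltas": [{"gripper": 0.0, "travel": [0.005, 0, 0], "delta_rot": [0, 0, 0]}, {"gripper": 0.0, "travel": [0.01, 0, 0], "delta_rot": [0, 0, 0]}, {"gripper": 0.0, "travel": [0.015, 0, 0], "delta_rot": [0, 0, 0]}, {"gripper": 0.0, "travel": [0.02, 0, 0], "delta_rot": [0, 0, 0]}, {"gripper": 0.0, "travel": [0.02, 0, 0], "delta_rot": [0, 0, 0]}]}}

```text
time: 35.05
eef_pos: [0.4739, -0.2724, 0.0516]
eef_rot: [0.993, -0.119, 0.0, 0.0]
ft_force: [-0.1, -0.0, -1.4]
finger_gap: -0.0002
finger_force: 0.0
```

Run:
```python
from h import *
st();snap('scene');lm('scene','drawer_handle',.047,1);lm('scene','cabinet',0,1)
```

```text
t35.05 [ 0.4739 -0.2724  0.0516] rot [ 0.993 -0.119  0.     0.   ] F [-0.1 -0.  -1.4] gap -0.0002 gf 0.0
scene drawer_handle 0.77 [209. 261.] [ 0.496 -0.268  0.047]
scene cabinet 0.94 [163. 326.] [ 0.653 -0.309  0.   ]
```

Emit:
{"name": "play_rows", "arguments": {"deltas": [{"gripper": 0.0, "travel": [0.002, 0, 0], "delta_rot": [0, 0, 0]}, {"gripper": 0.0, "travel": [0.004, 0, 0], "delta_rot": [0, 0, 0]}, {"gripper": 0.0, "travel": [0.006, 0, 0], "delta_rot": [0, 0, 0]}, {"gripper": 0.0, "travel": [0.008, 0, 0], "delta_rot": [0, 0, 0]}, {"gripper": 0.0, "travel": [0.008, 0, 0], "delta_rot": [0, 0, 0]}]}}

```text
time: 35.7
eef_pos: [0.4816, -0.2742, 0.0513]
eef_rot: [0.993, -0.119, 0.0, 0.0]
ft_force: [-0.0, 0.7, -0.4]
finger_gap: 0.0001
finger_force: 0.0
```

Emit:
{"name": "play_rows", "arguments": {"deltas": [{"gripper": 0.0, "travel": [0.001, 0, 0], "delta_rot": [0, 0, 0]}, {"gripper": 0.0, "travel": [0.002, 0, 0], "delta_rot": [0, 0, 0]}, {"gripper": 0.0, "travel": [0.003, 0, 0], "delta_rot": [0, 0, 0]}, {"gripper": 0.0, "travel": [0.003, 0, 0], "delta_rot": [0, 0, 0]}, {"gripper": 0.0, "travel": [0.003, 0, 0], "delta_rot": [0, 0, 0]}]}}

```text
time: 36.2
eef_pos: [0.4843, -0.2748, 0.0513]
eef_rot: [0.993, -0.119, 0.0, 0.0]
ft_force: [-0.2, -0.4, -0.3]
finger_gap: -0.0004
finger_force: 0.3
```

Emit:
{"name": "play_rows", "arguments": {"deltas": [{"gripper": 0.0, "travel": [0.001, 0, 0], "delta_rot": [0, 0, 0]}, {"gripper": 0.0, "travel": [0.002, 0, 0], "delta_rot": [0, 0, 0]}, {"gripper": 0.0, "travel": [0.003, 0, 0], "delta_rot": [0, 0, 0]}, {"gripper": 0.0, "travel": [0.004, 0, 0], "delta_rot": [0, 0, 0]}, {"gripper": 0.0, "travel": [0.004, 0, 0], "delta_rot": [0, 0, 0]}]}}

```text
time: 36.7
eef_pos: [0.4883, -0.2757, 0.0513]
eef_rot: [0.993, -0.119, 0.0, 0.0]
ft_force: [-0.6, 0.4, -0.0]
finger_gap: -0.0
finger_force: 0.3
```

Emit:
{"name": "play_rows", "arguments": {"deltas": [{"gripper": 0.0, "travel": [0.001, 0, 0], "delta_rot": [0, 0, 0]}, {"gripper": 0.0, "travel": [0.002, 0, 0], "delta_rot": [0, 0, 0]}, {"gripper": 0.0, "travel": [0.003, 0, 0], "delta_rot": [0, 0, 0]}, {"gripper": 0.0, "travel": [0.003, 0, 0], "delta_rot": [0, 0, 0]}, {"gripper": 0.0, "travel": [0.003, 0, 0], "delta_rot": [0, 0, 0]}]}}

```text
time: 37.2
eef_pos: [0.4911, -0.2765, 0.0514]
eef_rot: [0.993, -0.119, 0.0, 0.0]
ft_force: [0.1, 0.8, 0.3]
finger_gap: 0.0
finger_force: 0.2
```

Run:
```python
from h import *
st();snap('scene','s11',(70,190,410,400),2.3);lm('scene','drawer_handle',.047,1)
```

```text
t37.20 [ 0.4911 -0.2765  0.0514] rot [ 0.993 -0.119  0.     0.   ] F [0.1 0.8 0.3] gap 0.0000 gf 0.2
scene drawer_handle 0.69 [203. 260.] [ 0.499 -0.281  0.047]
```

View pics/s11.png

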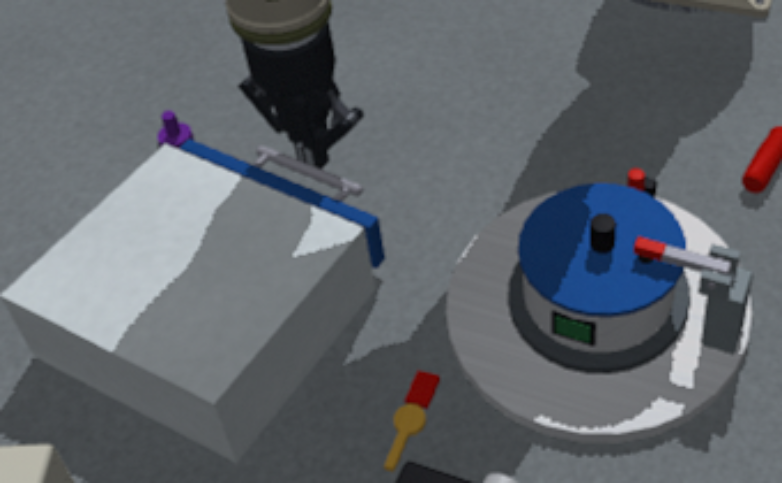

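The drawer looks almost shut. Creep on until it stops.

Emit:
{"name": "play_rows", "arguments": {"deltas": [{"gripper": 0.0, "travel": [0.001, 0, 0], "delta_rot": [0, 0, 0]}, {"gripper": 0.0, "travel": [0.002, 0, 0], "delta_rot": [0, 0, 0]}, {"gripper": 0.0, "travel": [0.003, 0, 0], "delta_rot": [0, 0, 0]}, {"gripper": 0.0, "travel": [0.003, 0, 0], "delta_rot": [0, 0, 0]}, {"gripper": 0.0, "travel": [0.003, 0, 0], "delta_rot": [0, 0, 0]}]}}

```text
time: 37.8
eef_pos: [0.494, -0.2772, 0.0514]
eef_rot: [0.993, -0.119, 0.0, 0.0]
ft_force: [0.2, 0.8, 0.5]
finger_gap: -0.0
finger_force: 0.2
```

Emit:
{"name": "play_rows", "arguments": {"deltas": [{"gripper": 0.0, "travel": [0.001, 0, 0], "delta_rot": [0, 0, 0]}, {"gripper": 0.0, "travel": [0.001, 0, 0], "delta_rot": [0, 0, 0]}, {"gripper": 0.0, "travel": [0.002, 0, 0], "delta_rot": [0, 0, 0]}, {"gripper": 0.0, "travel": [0.002, 0, 0], "delta_rot": [0, 0, 0]}, {"gripper": 0.0, "travel": [0.002, 0, 0], "delta_rot": [0, 0, 0]}]}}

```text
time: 38.3
eef_pos: [0.4959, -0.2777, 0.0513]
eef_rot: [0.993, -0.119, 0.0, 0.0]
ft_force: [-0.3, 0.7, 0.4]
finger_gap: 0.0004
finger_force: 0.4
```

Emit:
{"name": "play_rows", "arguments": {"deltas": [{"gripper": 0.0, "travel": [0.001, 0, 0], "delta_rot": [0, 0, 0]}, {"gripper": 0.0, "travel": [0.001, 0, 0], "delta_rot": [0, 0, 0]}, {"gripper": 0.0, "travel": [0.002, 0, 0], "delta_rot": [0, 0, 0]}, {"gripper": 0.0, "travel": [0.002, 0, 0], "delta_rot": [0, 0, 0]}, {"gripper": 0.0, "travel": [0.002, 0, 0], "delta_rot": [0, 0, 0]}]}}

```text
time: 38.8
eef_pos: [0.4979, -0.2781, 0.0513]
eef_rot: [0.993, -0.119, 0.0, 0.0]
ft_force: [-0.5, 0.8, 1.0]
finger_gap: -0.0002
finger_force: 0.4
```

Emit:
{"name": "play_rows", "arguments": {"deltas": [{"gripper": 0.0, "travel": [0.001, 0, 0], "delta_rot": [0, 0, 0]}, {"gripper": 0.0, "travel": [0.001, 0, 0], "delta_rot": [0, 0, 0]}, {"gripper": 0.0, "travel": [0.002, 0, 0], "delta_rot": [0, 0, 0]}, {"gripper": 0.0, "travel": [0.002, 0, 0], "delta_rot": [0, 0, 0]}, {"gripper": 0.0, "travel": [0.002, 0, 0], "delta_rot": [0, 0, 0]}]}}

```text
time: 39.3
eef_pos: [0.4998, -0.2786, 0.0513]
eef_rot: [0.993, -0.119, 0.0, 0.0]
ft_force: [-0.3, 1.0, -0.1]
finger_gap: 0.0004
finger_force: 0.4
```

Emit:
{"name": "play_rows", "arguments": {"deltas": [{"gripper": 0.0, "travel": [0.001, 0, 0], "delta_rot": [0, 0, 0]}, {"gripper": 0.0, "travel": [0.001, 0, 0], "delta_rot": [0, 0, 0]}, {"gripper": 0.0, "travel": [0.002, 0, 0], "delta_rot": [0, 0, 0]}, {"gripper": 0.0, "travel": [0.002, 0, 0], "delta_rot": [0, 0, 0]}, {"gripper": 0.0, "travel": [0.002, 0, 0], "delta_rot": [0, 0, 0]}]}}

```text
time: 39.8
eef_pos: [0.5009, -0.2789, 0.0512]
eef_rot: [0.993, -0.119, -0.001, -0.0]
ft_force: [-6.3, 2.8, 3.7]
finger_gap: -0.0001
finger_force: 2.9
```

Emit:
{"name": "play_rows", "arguments": {"deltas": [{"gripper": 0.0, "travel": [0.001, 0, 0], "delta_rot": [0, 0, 0]}, {"gripper": 0.0, "travel": [0.001, 0, 0], "delta_rot": [0, 0, 0]}, {"gripper": 0.0, "travel": [0.002, 0, 0], "delta_rot": [0, 0, 0]}, {"gripper": 0.0, "travel": [0.002, 0, 0], "delta_rot": [0, 0, 0]}, {"gripper": 0.0, "travel": [0.002, 0, 0], "delta_rot": [0, 0, 0]}]}}

```text
time: 40.3
eef_pos: [0.5011, -0.279, 0.0511]
eef_rot: [0.993, -0.12, -0.003, -0.001]
ft_force: [-14.5, 5.7, 11.4]
finger_gap: 0.0
finger_force: 7.6
```

Run:
```python
from h import *
b=snap('scene');lm('scene','drawer_handle',.047,1);lm('scene','cabinet',0,1)
hsv=cv2.cvtColor(b,cv2.COLOR_BGR2HSV);m=cv2.inRange(hsv,(105,120,40),(125,255,255));m[:, :120]=0;m[:,250:]=0;m[:200]=0;m[330:]=0
# blue front's visible outer top edge
ys,xs=np.nonzero(m)
for x in range(150,240,15):
    c=ys[xs==x]
    if len(c):
        print(x,[ (r,ray('scene',(x,r),z).round(3)[:2].tolist()) for r,z in((c.min(),.073),(c.max(),.073))])
```

```text
scene drawer_handle 0.92 [198. 263.] [ 0.509 -0.289  0.047]
scene cabinet 0.90 [164. 326.] [ 0.65  -0.309  0.   ]
150 [(np.int64(253), [0.529, -0.386]), (np.int64(255), [0.534, -0.383])]
165 [(np.int64(260), [0.54, -0.345]), (np.int64(261), [0.543, -0.344])]
180 [(np.int64(267), [0.551, -0.306]), (np.int64(267), [0.551, -0.306])]
195 [(np.int64(273), [0.559, -0.268]), (np.int64(274), [0.561, -0.267])]
210 [(np.int64(279), [0.567, -0.232]), (np.int64(280), [0.569, -0.231])]
225 [(np.int64(285), [0.574, -0.196]), (np.int64(286), [0.577, -0.195])]
```

Hard stop at 15 N: the drawer is home. Back off, rise, and check everything.

Emit:
{"name": "play_rows", "arguments": {"deltas": [{"gripper": 0.0, "travel": [-0.01, 0, 0], "delta_rot": [0, 0, 0]}, {"gripper": 0.0, "travel": [-0.04, 0, 0], "delta_rot": [0, 0, 0]}, {"gripper": 0.0, "travel": [-0.06, 0, -0.03], "delta_rot": [0, 0, 0]}, {"gripper": 0.0, "travel": [-0.07, 0, -0.08], "delta_rot": [0, 0, 0]}, {"gripper": 0.0, "travel": [-0.08, 0, -0.13], "delta_rot": [0, 0, 0]}]}}

```text
time: 40.95
eef_pos: [0.4251, -0.2605, 0.1806]
eef_rot: [0.993, -0.12, -0.0, 0.0]
ft_force: [1.2, -1.1, 0.6]
finger_gap: -0.0002
finger_force: 0.0
```

Emit:
{"name": "play_rows", "arguments": {"deltas": [{"gripper": 0.04, "travel": [0, 0.03, -0.03], "delta_rot": [0, 0, 0]}, {"gripper": 0.04, "travel": [0, 0.07, -0.05], "delta_rot": [0, 0, 0]}, {"gripper": 0.04, "travel": [0, 0.11, -0.05], "delta_rot": [0, 0, 0]}, {"gripper": 0.04, "travel": [0, 0.15, -0.05], "delta_rot": [0, 0, 0]}, {"gripper": 0.04, "travel": [0, 0.15, -0.05], "delta_rot": [0, 0, 0]}]}}

```text
time: 41.45
eef_pos: [0.3875, -0.412, 0.2294]
eef_rot: [0.992, -0.123, 0.0, 0.002]
ft_force: [-0.7, 0.7, 0.3]
finger_gap: 0.04
finger_force: 0.0
```

Run:
```python
from h import *
st();a=snap('top','t12',(180,80,520,290),2.3);b=snap('scene')
reds('top',a,.07,(230,140,330,260));reds('scene',b,.06,(260,220,395,330))
hullfit('top','cover',.088,.071,mx=2);hullfit('scene','cover',.088,.071,mx=2)
print(proj('scene',cl(.07,.1)))
```

```text
t41.45 [ 0.3875 -0.412   0.2294] rot [ 0.992 -0.123  0.     0.002] F [-0.7  0.7  0.3] gap 0.0400 gf 0.0
top red [276, 165, 11, 7, 63] [281.1 167.7] [0.5786 0.0673 0.07  ]
top red [292, 212, 7, 11, 57] [295.5 217.1] [0.4627 0.0325 0.07  ]
top red [245, 250, 12, 10, 93] [250.7 255.1] [0.375  0.1313 0.07  ]
scene red [343, 263, 7, 9, 55] [346.1 267. ] [0.4533 0.0278 0.06  ]
scene red [393, 264, 2, 8, 12] [393.7 267.5] [0.4298 0.1257 0.06  ]
scene red [346, 293, 13, 10, 85] [351.8 297.6] [0.5325 0.0561 0.06  ]
top cover 0.63 [302. 171.] fit [0.5638 0.0248] res 0.0007 2908
top cover 0.57 [176. 349.] fit [0.1698 0.2856] res 0.0045 3094
scene cover 0.92 [482. 219.] fit [0.2586 0.2878] res 0.0056 1765
scene cover 0.70 [325. 298.] fit [0.564  0.0205] res 0.0005 3127
[346.86505988 297.49143812]
```

View pics/t12.png

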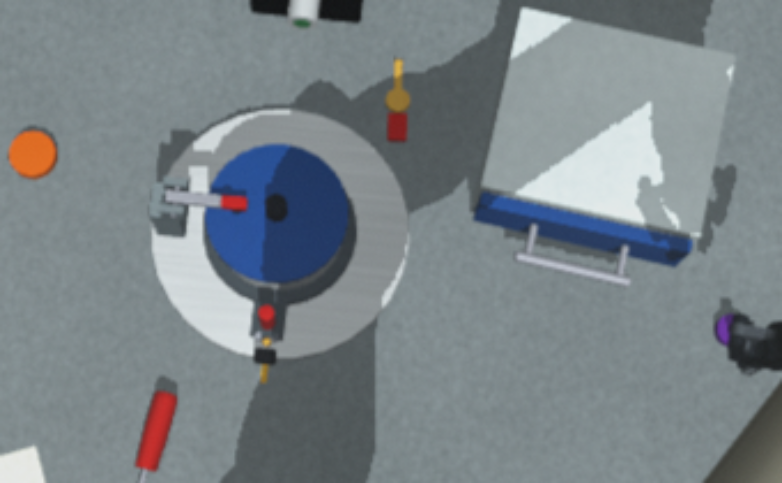

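Cover level and clamped, post on the plunger mark (267,315)/(265,355), drawer shut, bystanders untouched. Hand in.

```bash
python3 -c "
from cell import env
print(env.finish_job())"
```

```text
the job is handed in; nothing more can be done
None
```

Job handed in at about 41 s: this run had two pucks and both were upright in the chamber when the cover went on. The cover is seated, the turntable lines up with its detent mark, and the clamp and drawer were pushed to firm stops. The lens cap, key and jar were not touched; `finish_job` gave no verdict.

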